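# Draw electrode bars from the slotted magazine and check them with the probe

## Robot

A 7-joint arm with a two-finger parallel gripper is mounted at the origin on a cart in front of the work surface, level with it; the furniture and walls round the work are solid. World frame = base frame: x ahead of the robot, y to its left, z up, the work surface at z = 0. Lengths are in mm, angles in rad, forces in N, time in s.
With the tool pointing down it reaches from about 400 to 875 mm from the base axis. Payload 4.4 kg.
Tool frame: the origin (TCP) lies at the very end of the fingers, on their centre line; the grasp point (between the pads) lies 19 mm behind it; z points along the fingers, x is the direction in which the jaws open and shut, and the axes are right-handed (so a half turn about z gives the same grasp; the last joint's range is limited). The gripper opens to 85 mm and grips with 20 to 120 N. Pads are 22 mm wide; open, the fingers measure 114 mm over their backs; the gripper's body (76 mm by 85 mm) begins 54 mm behind the grasp point. The pads swing forward as they close: fully open they stand 13 mm farther back than shut.
Start: joints at [-1.36, 0.628, 0.038, 1.517, -0.027, 0.996, -0.02], TCP at [177.607, 625.279, 231.313] pointing down, gripper open.
Joint ranges: [-3.06, 3.06], [-0.37, 2.12], [-1.25, 1.32], [0.18, 2.47], [-1.1, 4.24], [0.23, 1.98], [-2.94, 2.94]. Speed limits (rad/s): [2.57, 2.57, 3.14, 3.14, 3.14, 3.14, 3.14].

## Interface

Orientations are given as [roll, pitch, yaw] about the fixed x, y, z axes, in that order (R = Rz(yaw) Ry(pitch) Rx(roll)).
In Python, from cell import * gives the robot as it stands. The module is installed in compiled form; this text tells all that it offers.
- The arm moves only by the tool play_rows, never from a script. Its argument "targets" is a list of rows, each an object with "slide": the shift along the tool's x, y, z in mm, a list of three; "turn": the turn, a rotation vector about the tool's x, y, z in degrees, a list of three; "hand": the finger opening in mm, from 0 to 85.4. A call has 1 to 5 rows; each row shifts and turns the commanded pose from where the row before left it, along the tool's axes as they then stand; what a row does not reach is not made up. A row lasts 1/8 s, in which the tool goes at most 62.5 mm and 10.7 degrees, less where a joint would pass 70% of its speed; a pose out of reach is approached as far as the arm can. A call is refused whole if a number of a shift passes 62.5 or a number of a turn 10.7, either way. A call with a gripper value outside its range is refused whole. The fingers move at their own pace and stop on an object; the grip force is fixed at half the most. Time passes only in rows, so rows that do not move let the fingers close. It gives the time, the measured TCP pose, the force and the opening at its end, in the units of the state.
- read_state(): the state, without advancing time (a new reading comes with each control period).
- get_image(name): name is "scene" or "top"; returns (picture, depth): 480x640x3 uint8, blue, green, red; 480x640 float32, mm along the optical axis (not along the pixel's ray), 0 where there is no reading.
- calibration(name): a dict with "K" (3x3 intrinsics, pixels), "R" (3x3) and "t" (3): a world point X has camera coordinates R X + t. Camera axes: x right, y down, z forward; pixel columns grow to the right and rows downward; lengths in mm; the calibration is good to about 2 mm. A picture is of the moment at which its call begins. calibration takes no time and is no camera call.
- finish_job(): hands the job in, once; it reports no verdict.
The state is a dict: "clock": time; "qpos": joint angles; "qd": joint speeds; "tau": joint torques, N m; "eef_pos": TCP position; "tool_rot": TCP orientation; "force": force on the tool from outside, world axes, zero at the start; "torque": the same for the moment, N m; "width": finger opening in mm.
Only numpy, scipy, OpenCV 4.12 (cv2) and the standard library are available. Lean on these libraries where they do the work, as an engineer would, in place of code of your own. Each camera call takes 0.05 s, during which the arm holds its last target.

## Task

Draw every electrode bar out of the magazine through its slot, tilting it up over the retaining rail, and lay each in its own notch across both rails of the test bed. Then take the probe and touch its tip to the coloured band in the middle of each bar there, in the order red, yellow, green, blue (leaving out colours that are absent, and holding each touch for about half a second). Finally put the probe back upright in its stand, with all bars still in their notches and the other glassware left alone.

Things in the scene. Friction and masses are not known exactly. Their poses are not given: they have to be found in the camera images.
- magazine: Grey fixed bar magazine, clear cover, 124 x 274 x 88 mm. Origin on the worktop under the middle of the outer face of its slotted front wall; +x runs into it, away from the robot, z up. Four straight lanes along x (0 to 115 mm, then the back wall) at y = -90, -30, 30, 90 mm, 26 mm wide, floor z = 24 (it juts 14 mm out in front of the wall), cover underside z = 84 mm: so each slot is 26 mm wide, 60 mm high
- rail_mid (a point): Top of the middle of the magazine's steel retaining rail (10 mm thick, along y), 100 mm in front of the slotted wall, 74 mm above the worktop; a clear board fills the space below it; end posts at y = -131, 131 mm. A bar cannot go level between rail and cover: tilt its outer end up 16 to 24 degrees about its inner end, which stays on the lane floor, then draw it along its length
- bar_red: Square brass bar, 180 mm long along its x, 14 x 14 mm, 150 g, origin at its centre, with a red band 24 mm long round its middle and red ends. In the magazine it lies level on the floor of a lane with its x along the magazine's +x and about 75 to 90 mm of it sticking out of the slot. May be absent
- bar_yellow: The same bar with yellow band and ends. May be absent
- bar_green: The same bar with green band and ends. May be absent
- bar_blue: The same bar with blue band and ends. May be absent
- test_bed: Fixed test bed: black plate 100 x 250 x 6 mm with two white rails along y at x = -28 and 28 mm, each 12 mm thick. Origin: centre of the underside, z up. Four notches in each rail at y = -81, -27, 27, 81 mm, 28 mm wide, bottoms at z = 40 mm, between blocks with tops at z = 52 mm. A bar lies along x across both rails, its centre then at z = 47 mm
- probe_stand: Fixed probe stand: plate 80 x 80 x 8 mm on four legs, its top at z = 72 mm, with a through hole of 24 mm diameter at its middle; black base 6 mm thick. Origin: centre of the underside, z up
- probe: Contact probe, 116 mm long, 120 g, upright in its stand, origin then 103 mm up. Origin: middle of its square orange neck (18 x 18 x 50 mm, the grip), z up the probe, x and y square to the neck's flats. The neck ends 25 mm above the origin in a flush black cap; below it there is a collar of 40 mm diameter, 6 mm thick, that sits on the stand's plate; then a shaft of 12 mm diameter, tapering to the tip
- probe_tip (a point): The probe's tip, 91 mm below the probe's origin along its axis
- amber: Brown jar with a blue cap, 56 x 56 x 80 mm, origin at the centre of its underside; a bystander at the left
- beaker: Small glass beaker, 57 x 66 x 71 mm, origin at the centre of its underside; a bystander at the left
- specimen: Specimen jar with a black cap, 56 x 56 x 88 mm, origin at the centre of its underside; a bystander at the right
- dish: Petri dish, 94 mm across, 15 mm high, origin at the centre of its underside; a bystander at the left
- bed_mid (a point): The middle of the test bed between its two rails, level with the tops of the blocks between the notches; same axes as the test bed
- stand_hole (a point): Centre of the stand's hole at the top of its plate, 72 mm above the worktop
Not all that is in view belongs to the job. Leave any pink or turquoise look-alike of the probe alone.

How it is judged (in metres and radians):
On the way, in this order (a step that is already met when the one before it is completed fails the run):
1. every bar present lies in a notch of its own across both rails of the test bed (z of bar_red in the frame of test_bed between 0.042 and 0.052 m and x of bar_red in the frame of test_bed between -0.022 and 0.022 m and y of bar_red in the frame of test_bed between -0.093 and 0.093 m and angle between the x axis of each of bar_red, bar_yellow, bar_green, bar_blue and the x axis of test_bed, either way round below 0.35 rad and linear speed of each of bar_red, bar_yellow, bar_green, bar_blue below 0.03 m/s and z of bar_yellow in the frame of test_bed between 0.042 and 0.052 m and x of bar_yellow in the frame of test_bed between -0.022 and 0.022 m and y of bar_yellow in the frame of test_bed between -0.093 and 0.093 m and z of bar_green in the frame of test_bed between 0.042 and 0.052 m and x of bar_green in the frame of test_bed between -0.022 and 0.022 m and y of bar_green in the frame of test_bed between -0.093 and 0.093 m and z of bar_blue in the frame of test_bed between 0.042 and 0.052 m and x of bar_blue in the frame of test_bed between -0.022 and 0.022 m and y of bar_blue in the frame of test_bed between -0.093 and 0.093 m and distance between each of bar_yellow, bar_green, bar_blue and bar_red above 0.035 m and distance between each of bar_green, bar_blue and bar_yellow above 0.035 m and distance between bar_blue and bar_green above 0.035 m), for 0.2 s.
2. the probe's tip touches the red band of the red bar (if present) (distance between probe_tip and bar_red below 0.0135 m and contact force between probe and bar_red above 0.3 N and z of bar_red in the frame of test_bed between 0.042 and 0.052 m and x of bar_red in the frame of test_bed between -0.022 and 0.022 m and y of bar_red in the frame of test_bed between -0.093 and 0.093 m and angle between the x axis of bar_red and the x axis of test_bed, either way round below 0.35 rad and linear speed of bar_red below 0.03 m/s), for 0.2 s.
3. the probe's tip touches the yellow band of the yellow bar (if present) (distance between probe_tip and bar_yellow below 0.0135 m and contact force between probe and bar_yellow above 0.3 N and z of bar_yellow in the frame of test_bed between 0.042 and 0.052 m and x of bar_yellow in the frame of test_bed between -0.022 and 0.022 m and y of bar_yellow in the frame of test_bed between -0.093 and 0.093 m and angle between the x axis of bar_yellow and the x axis of test_bed, either way round below 0.35 rad and linear speed of bar_yellow below 0.03 m/s), for 0.2 s.
4. the probe's tip touches the green band of the green bar (if present) (distance between probe_tip and bar_green below 0.0135 m and contact force between probe and bar_green above 0.3 N and z of bar_green in the frame of test_bed between 0.042 and 0.052 m and x of bar_green in the frame of test_bed between -0.022 and 0.022 m and y of bar_green in the frame of test_bed between -0.093 and 0.093 m and angle between the x axis of bar_green and the x axis of test_bed, either way round below 0.35 rad and linear speed of bar_green below 0.03 m/s), for 0.2 s.
5. the probe's tip touches the blue band of the blue bar (if present) (distance between probe_tip and bar_blue below 0.0135 m and contact force between probe and bar_blue above 0.3 N and z of bar_blue in the frame of test_bed between 0.042 and 0.052 m and x of bar_blue in the frame of test_bed between -0.022 and 0.022 m and y of bar_blue in the frame of test_bed between -0.093 and 0.093 m and angle between the x axis of bar_blue and the x axis of test_bed, either way round below 0.35 rad and linear speed of bar_blue below 0.03 m/s), for 0.2 s.
At the end, for the whole second after the job is handed in: Every bar present lies at rest across both rails of the test bed, each down in a notch of its own (centre height within 5 mm of 47 mm, centre within 22 mm of the bed's middle line along x), and the probe hangs by its collar in its stand, within 10 mm of its middle and upright within 0.1 rad (all of step 1 and horizontal distance between probe and probe_stand below 0.01 m and z of probe in the frame of probe_stand between 0.098 and 0.108 m and angle between probe's own z axis and vertical below 0.1 rad and linear speed of probe below 0.03 m/s); the robot touches nothing.
It fails at once if a bystander is shoved more than 4 cm (distance of any of amber, beaker, specimen, dish from where it was at the start of the episode above 0.04 m).
Of bar_red, bar_yellow, bar_green, bar_blue only 3 to 4 are there at a start; the rules pass over those that are not, and their reading is None.
At some moment in a run one of bar_red, bar_yellow, bar_green, bar_blue may be knocked a few centimetres aside while the robot is not near it.
Once in a run the grip may slacken for a moment while it holds something.
It also fails if it takes over 210 s, if anything falls off the work surface, if the arm or the gripper's body presses on something with over 40 N, if the wrist force passes 120 N, or if a joint passes its speed limit or range.

## Working session

There is one attempt and no reset: what is moved stays moved. The work goes in short steps, Python scripts to look and compute and a tool call to move; the robot and the scene stay as the last step left them, time stands still between calls to the robot, and variables do not carry over. Pictures are saved under pics/ and viewed, and the job is handed in when it is done.

Besides the shell and the picture viewer there is one more tool, called after "Emit:" as a command line: name --argument value ..., lists and objects as JSON in quotes. play_rows: Moves the arm, as the interface text tells. Its arguments: {"type":"object","properties":{"targets":{"type":"array"}},"required":["targets"]}

```bash
ls; mkdir -p pics
python3 - <<'E'
from cell import *
import cv2
print(read_state())
for n in ("scene","top"):
    p,d=get_image(n); cv2.imwrite(f"pics/{n}0.png",p); 
    import numpy as np; np.save(f"pics/{n}0.npy",d)
    c=calibration(n); print(n,c)
E
```

```text
pics
{'clock': 0.0, 'qpos': array([-1.3597976 ,  0.62935421,  0.0384389 ,  1.51838497, -0.02698681,
        0.99629677, -0.02001751]), 'qd': array([-0.00109264, -0.0007935 , -0.00206908,  0.00074065,  0.00142714,
       -0.00188754, -0.00116681]), 'tau': array([ 1.39728331e-04, -5.63413131e+01,  1.22552443e+00, -1.93454969e+01,
        1.07966020e-02,  1.03657233e-02, -1.49911614e-05]), 'eef_pos': array([177.43157385, 624.65414567, 230.37837712]), 'tool_rot': array([3.14155712e+00, 1.92498853e-03, 1.29398931e+00]), 'force': array([ 0.86540332, -0.12457714, -0.76472675]), 'torque': array([ 0.03051998, -0.03235392,  0.03174861]), 'width': 85.61329591356704}
scene {'K': array([[469.61846765,   0.        , 320.11946563],
       [  0.        , 469.61846765, 234.59078903],
       [  0.        ,   0.        ,   1.        ]]), 'R': array([[ 0.86556961, -0.50035923,  0.02073375],
       [-0.22058306, -0.41810126, -0.88121192],
       [ 0.44959133,  0.75817674, -0.47226652]]), 't': array([-445.96443539,  191.46207804, 1071.93690169])}
top {'K': array([[455.13307693,   0.        , 322.51440516],
       [  0.        , 455.13307693, 239.95559265],
       [  0.        ,   0.        ,   1.        ]]), 'R': array([[-0.01286227, -0.9998146 ,  0.01432895],
       [-0.99069062,  0.01080004, -0.13570358],
       [ 0.13552367, -0.01594102, -0.99064586]]), 't': array([ -25.48497843,  510.02847757, 1282.55516726])}
```

View pics/scene0.png

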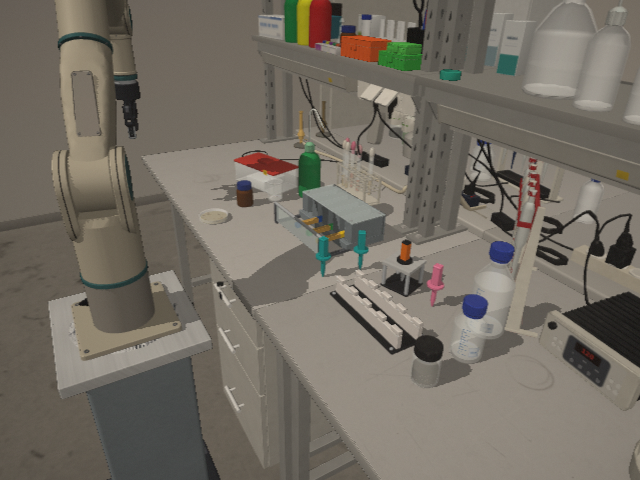

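View pics/top0.png

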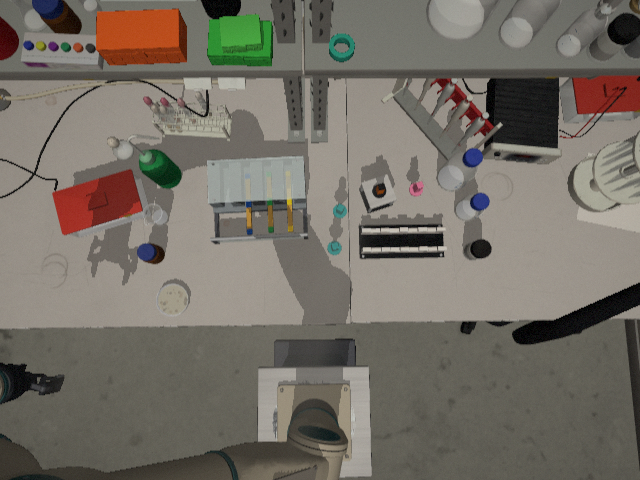

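Run:
```python
import cv2
p=cv2.imread("pics/top0.png")
cv2.imwrite("pics/c1.png",cv2.resize(p[145:265,195:355],None,fx=5,fy=5,interpolation=cv2.INTER_CUBIC))
cv2.imwrite("pics/c2.png",cv2.resize(p[160:270,325:495],None,fx=4.7,fy=4.7,interpolation=cv2.INTER_CUBIC))
p=cv2.imread("pics/scene0.png")
cv2.imwrite("pics/c3.png",cv2.resize(p[170:350,260:460],None,fx=3,fy=3,interpolation=cv2.INTER_CUBIC))
```

```text
(no output)
```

View pics/c1.png

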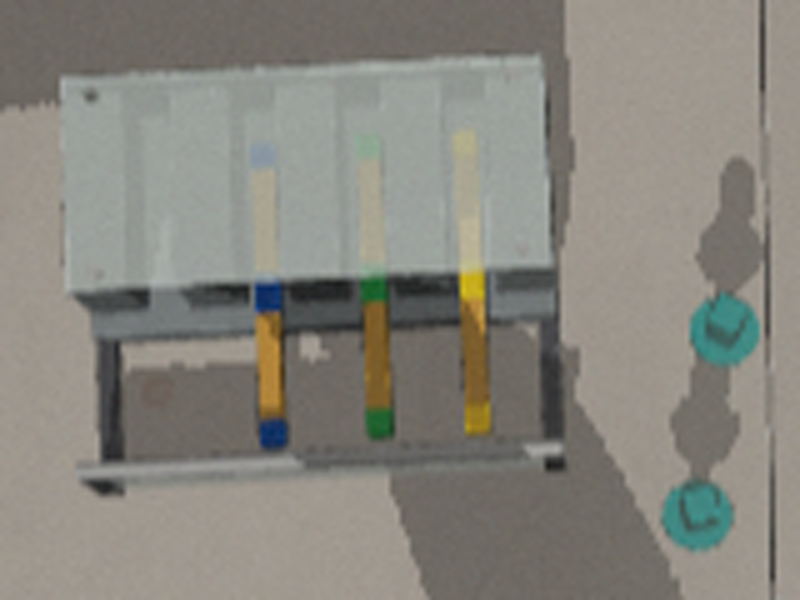

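View pics/c2.png

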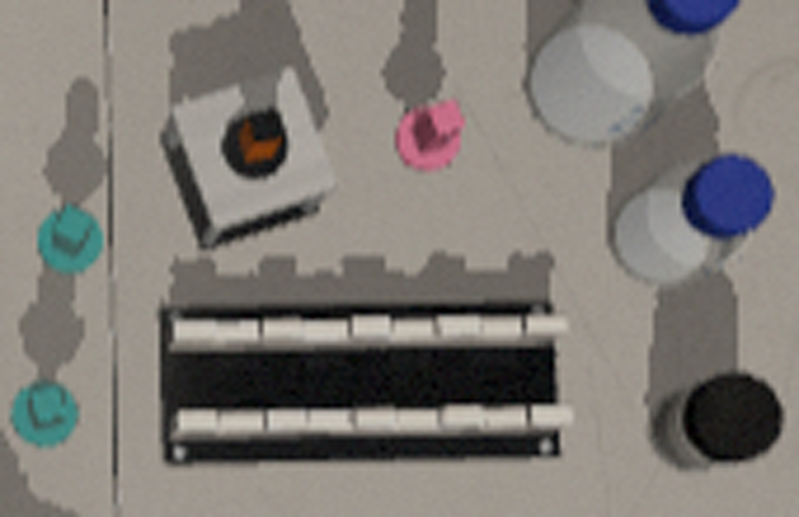

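View pics/c3.png

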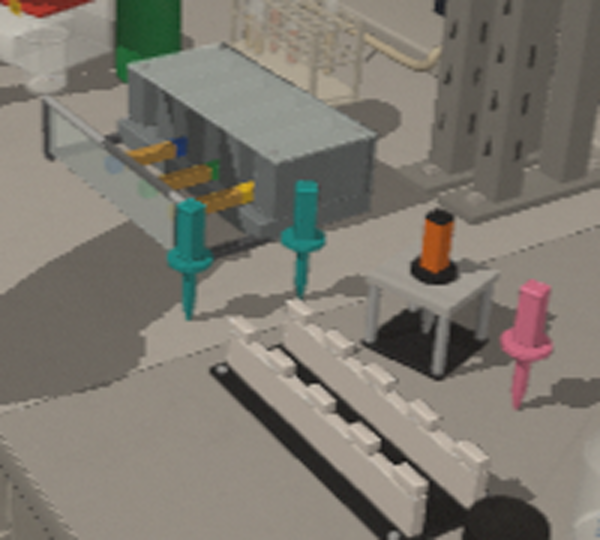

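```bash
cat > h.py <<'E'
from cell import *
import numpy as np, cv2
from scipy.spatial.transform import Rotation as Rn
from scipy.optimize import least_squares
np.set_printoptions(precision=1,suppress=True)
def ray(cam,u,v):
    c=calibration(cam);d=np.linalg.inv(c["K"])@[u,v,1.]
    return -c["R"].T@c["t"], c["R"].T@d
def atz(cam,u,v,z):
    o,d=ray(cam,u,v); return o+d*(z-o[2])/d[2]
def proj(cam,X):
    c=calibration(cam);p=c["K"]@(c["R"]@np.asarray(X,float)+c["t"]);return p[:2]/p[2]
def crop(pts,x0,y0,f): return [(x0+(a+.5)/f-.5,y0+(b+.5)/f-.5) for a,b in pts]
def fit(obs,init=(600,0,0)):
    # obs: list (cam,u,v,[lx,ly,lz]) ; returns x,y,yaw
    def r(p):
        o=[]
        for c,u,v,l in obs:
            R=Rn.from_euler('z',p[2]).as_matrix(); X=R@np.array(l)+[p[0],p[1],0]
            o+=list(proj(c,X)-[u,v])
        return o
    s=least_squares(r,init,x_scale=[1,1,.01]);return s.x,np.array(s.fun).reshape(-1,2)
E
python3 - <<'E'
from h import *
c=lambda pts:crop(pts,195,145,5)
pts=c([(62,78),(543,56),(68,292),(555,270),(80,470),(563,449)])
loc=[(124,137,88),(124,-137,88),(0,137,88),(0,-137,88),(-105,136,74),(-105,-136,74)]
p,r=fit([("top",u,v,l) for (u,v),l in zip(pts,loc)],(700,50,0));print("mag",p,p[2]*57.3);print(r)
for n,pp in dict(blue=[(273,443),(268,285)],green=[(380,435),(374,277)],yellow=[(479,430),(472,270)]).items():
    q=c(pp); a=atz("top",*q[0],38);print(n,"outer",a)
q=c([(725,330),(698,515)]);print("turq",[atz("top",*x,100) for x in q])
k=lambda pts:crop(pts,325,160,4.7)
pts=k([(162,308),(550,300),(166,462),(560,453)])
loc=[(50,125,6),(50,-125,6),(-50,125,6),(-50,-125,6)]
p,r=fit([("top",u,v,l) for (u,v),l in zip(pts,loc)],(650,-200,0));print("bed",p,p[2]*57.3);print(r)
pts=k([(163,105),(292,68),(335,185),(212,235)])
loc=[(-40,40,72),(40,40,72),(40,-40,72),(-40,-40,72)]
loc=[(40,40,72),(40,-40,72),(-40,-40,72),(-40,40,72)]
p,r=fit([("top",u,v,l) for (u,v),l in zip(pts,loc)],(750,-120,0));print("stand",p,p[2]*57.3);print(r)
q=k([(254,140)]);print("collar",[atz("top",*x,78) for x in q])
q=k([(428,138)]);print("pink",[atz("top",*x,70) for x in q])
E
```

```text
mag [617.4 151.8   0. ] 2.273897279387254
[[ 0.1 -0.6]
 [ 0.5 -0.6]
 [-0.3 -0.6]
 [ 0.1 -0.9]
 [-0.5  1.6]
 [ 0.1  1. ]]
blue outer [531.3 179.9  38. ]
green outer [535.3 118.3  38. ]
yellow outer [537.6  61.1  38. ]
turq [array([582.5, -79. , 100. ]), array([479.3, -62.3, 100. ])]
bed [ 509.4 -265.3    0. ] 0.6193100528376989
[[-0.6 -0.4]
 [ 0.5 -0.4]
 [-0.2  0.3]
 [ 0.3  0.4]]
stand [ 643.9 -191.2    0.3] 18.628400872584
[[ 0.7  0.7]
 [-0.6 -0.3]
 [ 0.   0.6]
 [-0.1 -1. ]]
collar [array([ 647.4, -192.6,   78. ])]
pink [array([ 649.6, -300.2,   70. ])]
```

```bash
cat >> h.py <<'E'
MAG=(617.4,151.8,.0397); BED=(509.4,-265.3,.0108); STAND=(643.9,-191.2,.325)
def W(f,x,y,z): 
    c,s=np.cos(f[2]),np.sin(f[2]); return np.array([f[0]+c*x-s*y,f[1]+s*x+c*y,z])
def loc(f,p):
    c,s=np.cos(f[2]),np.sin(f[2]); dx,dy=p[0]-f[0],p[1]-f[1]; return np.array([c*dx+s*dy,-s*dx+c*dy,p[2]])
def now():
    s=read_state(); return np.array(s["eef_pos"]),Rn.from_euler('xyz',s["tool_rot"])
def down(yaw,tilt=0): return Rn.from_euler('xyz',[np.pi,0,yaw])*Rn.from_euler('x',tilt,degrees=True)
def plan(pos,rot,n,start=None):
    p,R=start or now(); rv=(R.inv()*rot).as_rotvec(degrees=True)
    print("total",np.linalg.norm(pos-p),"turn",rv)
    Rc=R;pc=p
    for i in range(1,n+1):
        pn=p+(pos-p)*i/n; Rn_=R*Rn.from_rotvec(rv*i/n,degrees=True)
        print(Rc.inv().apply(pn-pc), rv/n); pc=pn;Rc=Rn_
def st():
    s=read_state();p,R=now();print(round(s["clock"],2),p,"z",R.as_matrix()[:,2].round(3),"x",R.as_matrix()[:,0].round(3),"F",s["force"],"w",s["width"])
E
python3 - <<'E'
from h import *
y=MAG[2]+np.pi/2
a=W(MAG,-150,31.5,230)
plan(a,down(y),12)
plan(W(MAG,-54,31.5,120),down(y),4,(a,down(y)))
E
```

```text
total 532.5532122249446 turn [ -0.    0.1 -18.1]
[-29.3  33.3   0.1] [-0.   0.  -1.5]
[-30.2  32.6   0.1] [-0.   0.  -1.5]
[-31.   31.8   0.1] [-0.   0.  -1.5]
[-31.8  30.9   0.1] [-0.   0.  -1.5]
[-32.6  30.1   0.1] [-0.   0.  -1.5]
[-33.4  29.2   0.1] [-0.   0.  -1.5]
[-34.2  28.3   0.1] [-0.   0.  -1.5]
[-34.9  27.4   0.1] [-0.   0.  -1.5]
[-35.6  26.5   0.1] [-0.   0.  -1.5]
[-36.3  25.5   0.1] [-0.   0.  -1.5]
[-37.   24.6   0. ] [-0.   0.  -1.5]
[-37.6  23.6   0. ] [-0.   0.  -1.5]
total 146.00000000000009 turn [0. 0. 0.]
[-0.  24.  27.5] [0. 0. 0.]
[-0.  24.  27.5] [0. 0. 0.]
[ 0.  24.  27.5] [0. 0. 0.]
[-0.  24.  27.5] [0. 0. 0.]
```

Emit:
play_rows --targets '[{"slide":[-29,33,0],"turn":[0,0,-1.5],"hand":40},{"slide":[-30,33,0],"turn":[0,0,-1.5],"hand":40},{"slide":[-31,32,0],"turn":[0,0,-1.5],"hand":40},{"slide":[-32,31,0],"turn":[0,0,-1.5],"hand":40},{"slide":[-33,30,0],"turn":[0,0,-1.5],"hand":40}]'

```text
clock: 0.72
eef_pos: [298.8, 437.1, 231.0]
tool_rot: [-3.141, 0.001, 1.426]
force: [-0.2, -0.1, 0.3]
width: 40.1
```

Emit:
play_rows --targets '[{"slide":[-33,29,0],"turn":[0,0,-1.5],"hand":40},{"slide":[-34,28,0],"turn":[0,0,-1.5],"hand":40},{"slide":[-35,27,0],"turn":[0,0,-1.5],"hand":40},{"slide":[-36,26,0],"turn":[0,0,-1.5],"hand":40},{"slide":[-36,25,0],"turn":[0,0,-1.5],"hand":40}]'

```text
clock: 1.35
eef_pos: [417.0, 251.2, 231.1]
tool_rot: [-3.141, 0.0, 1.557]
force: [0.1, -0.0, 1.3]
width: 39.7
```

Emit:
play_rows --targets '[{"slide":[-37,25,0],"turn":[0,0,-1.5],"hand":40},{"slide":[-37,24,0],"turn":[0,0,-1.5],"hand":40},{"slide":[0,0,0],"turn":[0,0,0],"hand":40},{"slide":[0,0,0],"turn":[0,0,0],"hand":40}]'

```text
clock: 1.85
eef_pos: [464.9, 178.8, 231.0]
tool_rot: [-3.141, -0.0, 1.608]
force: [-0.3, -0.7, 0.6]
width: 39.9
```

Run:
```python
from h import *
y=MAG[2]+np.pi/2
plan(W(MAG,-54,31.5,120),down(y),4)
```

```text
total 147.66611938982567 turn [-0.1 -0.  -0.2]
[-0.3 24.4 27.7] [-0. -0. -0.]
[-0.4 24.4 27.7] [-0. -0. -0.]
[-0.4 24.3 27.7] [-0. -0. -0.]
[-0.4 24.3 27.8] [-0. -0. -0.]
```

Emit:
play_rows --targets '[{"slide":[-0.3,24,28],"turn":[0,0,0],"hand":40},{"slide":[-0.3,24,28],"turn":[0,0,0],"hand":40},{"slide":[-0.4,24,28],"turn":[0,0,0],"hand":40},{"slide":[-0.4,25,28],"turn":[0,0,-0.2],"hand":40},{"slide":[0,0,0],"turn":[0,0,0],"hand":40}]'

```text
clock: 2.48
eef_pos: [561.3, 181.8, 117.0]
tool_rot: [-3.138, 0.001, 1.613]
force: [-0.5, -0.3, -0.3]
width: 40.1
```

Run:
```python
from h import *
st()
p,d=get_image("scene"); cv2.imwrite("pics/s1.png",cv2.resize(p[160:310,240:440],None,fx=4,fy=4,interpolation=cv2.INTER_CUBIC))
print(proj("scene",now()[0]), proj("top",now()[0]))
p,d=get_image("top"); cv2.imwrite("pics/t1.png",cv2.resize(p[145:265,195:355],None,fx=5,fy=5,interpolation=cv2.INTER_CUBIC))
```

```text
2.48 [561.3 181.8 117. ] z [-0. -0. -1.] x [-0.  1. -0.] F [-0.5 -0.3 -0.3] w 40.116524480731
[303.7 197. ] [244.3 218. ]
```

View pics/s1.png

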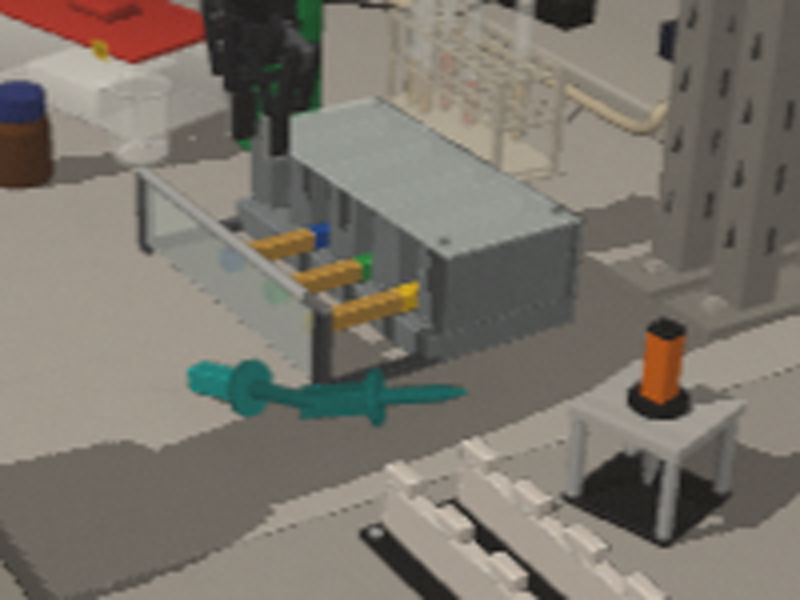

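View pics/t1.png

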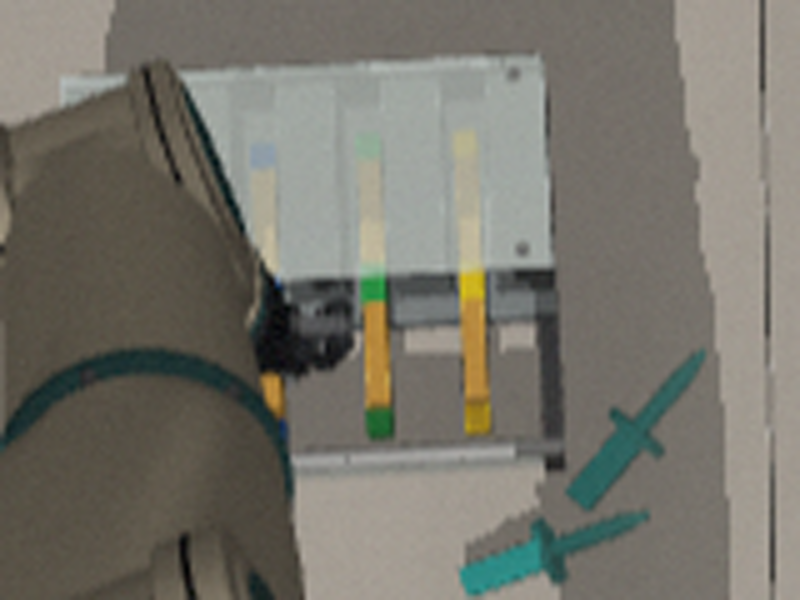

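Emit:
play_rows --targets '[{"slide":[0,0,25],"turn":[0,0,0],"hand":40},{"slide":[0,0,25],"turn":[0,0,0],"hand":40},{"slide":[0,0,20],"turn":[0,0,0],"hand":40},{"slide":[0,0,10],"turn":[0,0,0],"hand":40},{"slide":[0,0,0],"turn":[0,0,0],"hand":40}]'

```text
clock: 3.2
eef_pos: [561.9, 181.3, 39.8]
tool_rot: [-3.141, -0.0, 1.612]
force: [-1.1, -0.2, -0.2]
width: 40.0
```

Emit:
play_rows --targets '[{"slide":[0,0,10],"turn":[0,0,0],"hand":40},{"slide":[0,0,10],"turn":[0,0,0],"hand":40},{"slide":[0,0,0],"turn":[0,0,0],"hand":40}]'

```text
clock: 3.58
eef_pos: [561.7, 180.5, 18.5]
tool_rot: [-3.14, 0.0, 1.612]
force: [-0.5, -0.1, -0.7]
width: 39.8
```

Emit:
play_rows --targets '[{"slide":[0,0,2],"turn":[0,0,0],"hand":25},{"slide":[0,0,0],"turn":[0,0,0],"hand":15},{"slide":[0,0,0],"turn":[0,0,0],"hand":8},{"slide":[0,0,0],"turn":[0,0,0],"hand":8},{"slide":[0,0,0],"turn":[0,0,0],"hand":8}]'

```text
clock: 4.2
eef_pos: [562.5, 180.8, 17.5]
tool_rot: [3.141, -0.0, 1.612]
force: [-0.6, 0.1, 1.6]
width: 12.5
```

Run:
```python
from h import *
st()
p,R=now(); l=loc(MAG,p); print("mag frame",l)
# pivot inner end bottom
for r in [(96,24)]:
    piv=W(MAG,r[0],31.5,r[1]); v=R.inv().apply(piv-p); v[0]=0; print("pivot tool",v)
    d=Rn.from_euler('x',4,degrees=True); print("slide per 4deg",v-d.apply(v))
```

```text
4.2 [562.5 180.8  17.5] z [ 0.  0. -1.] x [-0.  1.  0.] F [-0.6  0.1  1.6] w 12.495868995965422
mag frame [-53.7  31.1  17.5]
pivot tool [  0.  149.7  -6.5]
slide per 4deg [  0.   -0.1 -10.5]
```

Emit:
play_rows --targets '[{"slide":[0,-0.1,-12],"turn":[4,0,0],"hand":8},{"slide":[0,-0.1,-10.5],"turn":[4,0,0],"hand":8},{"slide":[0,-0.1,-10.5],"turn":[4,0,0],"hand":8},{"slide":[0,-0.1,-10.5],"turn":[4,0,0],"hand":8},{"slide":[0,-0.1,-10.5],"turn":[4,0,0],"hand":8}]'

```text
clock: 4.82
eef_pos: [569.0, 180.8, 70.7]
tool_rot: [-2.79, 0.0, 1.612]
force: [0.3, 0.5, -1.8]
width: 12.8
```

Run:
```python
from h import *
st()
p,d=get_image("scene"); cv2.imwrite("pics/s2.png",cv2.resize(p[130:280,260:460],None,fx=4,fy=4,interpolation=cv2.INTER_CUBIC))
```

```text
4.83 [569.  180.8  70.7] z [-0.3 -0.  -0.9] x [-0.  1. -0.] F [ 0.3  0.5 -1.8] w 12.791652176502724
```

View pics/s2.png

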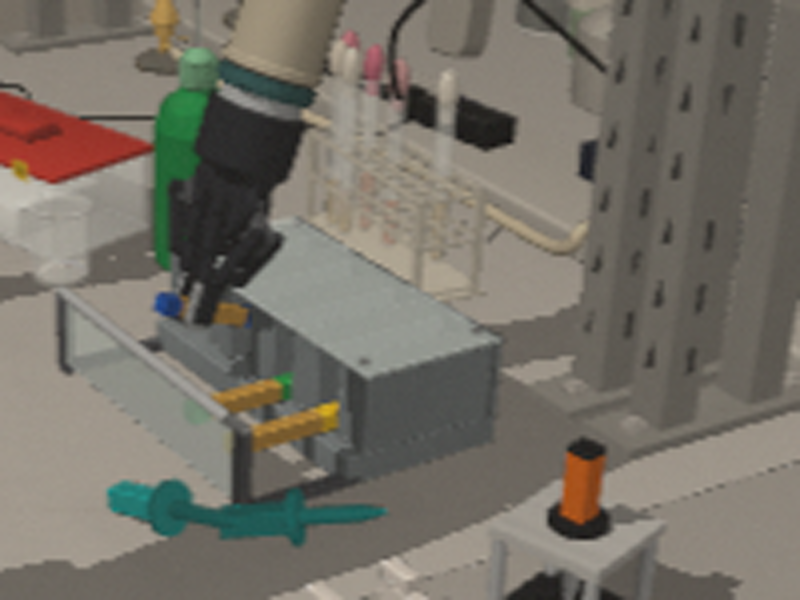

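Emit:
play_rows --targets '[{"slide":[0,-15,0],"turn":[0,0,0],"hand":8},{"slide":[0,-25,0],"turn":[0,0,0],"hand":8},{"slide":[0,-28,0],"turn":[0,0,0],"hand":8},{"slide":[0,-28,0],"turn":[0,0,0],"hand":8},{"slide":[0,-29,0],"turn":[0,0,0],"hand":8}]'

```text
clock: 5.5
eef_pos: [450.5, 176.0, 113.2]
tool_rot: [-2.793, 0.0, 1.612]
force: [-0.4, -0.0, -2.1]
width: 12.7
```

Run:
```python
from h import *
st()
p,d=get_image("scene"); cv2.imwrite("pics/s3.png",cv2.resize(p[130:280,260:460],None,fx=4,fy=4,interpolation=cv2.INTER_CUBIC))
```

```text
5.5 [450.5 176.  113.2] z [-0.3 -0.  -0.9] x [-0.  1. -0.] F [-0.4 -0.  -2.1] w 12.737889411670706
```

View pics/s3.png

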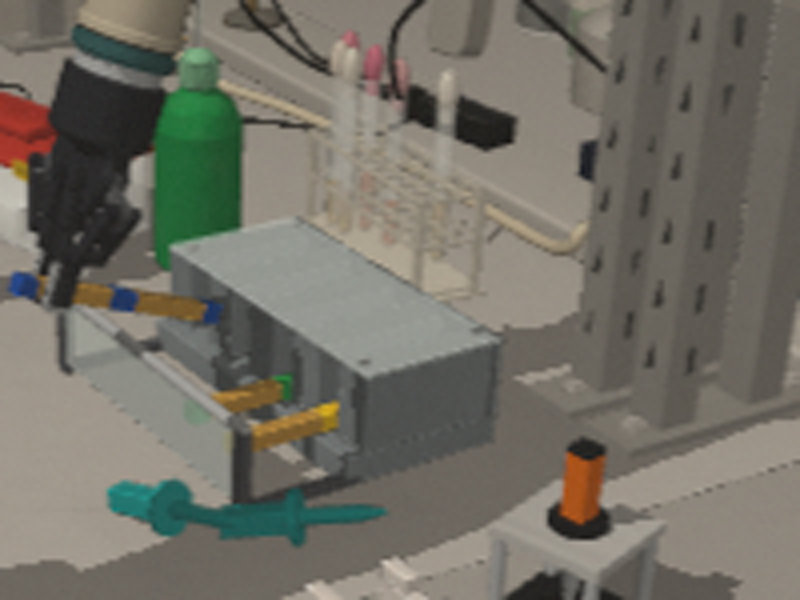

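Run:
```python
from h import *
p,R=now()
a=p+[-12,0,90]
plan(a,R,3)
b=W(BED,-63,-81,200); print(b)
plan(b,down(BED[2]+np.pi/2),13,(a,R))
```

```text
total 90.79647570252935 turn [0. 0. 0.]
[  0.2 -14.1 -26.8] [0. 0. 0.]
[  0.2 -14.1 -26.8] [0. 0. 0.]
[  0.2 -14.1 -26.8] [0. 0. 0.]
[ 447.3 -347.   200. ]
total 523.1168245965839 turn [-20.3   0.4   1.8]
[-40.2  -0.5   0.6] [-1.6  0.   0.1]
[-40.2  -0.4   0.6] [-1.6  0.   0.1]
[-40.2  -0.4   0.5] [-1.6  0.   0.1]
[-40.2  -0.3   0.5] [-1.6  0.   0.1]
[-40.2  -0.2   0.5] [-1.6  0.   0.1]
[-40.2  -0.1   0.5] [-1.6  0.   0.1]
[-40.2  -0.    0.4] [-1.6  0.   0.1]
[-40.2   0.1   0.4] [-1.6  0.   0.1]
[-40.2   0.1   0.4] [-1.6  0.   0.1]
[-40.2   0.2   0.4] [-1.6  0.   0.1]
[-40.2   0.3   0.4] [-1.6  0.   0.1]
[-40.2   0.4   0.4] [-1.6  0.   0.1]
[-40.2   0.5   0.4] [-1.6  0.   0.1]
```

Emit:
play_rows --targets '[{"slide":[0,-14,-27],"turn":[0,0,0],"hand":8},{"slide":[0,-14,-27],"turn":[0,0,0],"hand":8},{"slide":[0,-14,-27],"turn":[0,0,0],"hand":8},{"slide":[-20,0,0],"turn":[-1.6,0,0.1],"hand":8},{"slide":[-40,0,0.5],"turn":[-1.6,0,0.1],"hand":8}]'

```text
clock: 6.18
eef_pos: [441.8, 115.3, 202.5]
tool_rot: [-2.85, 0.001, 1.611]
force: [0.1, -0.8, -1.4]
width: 12.5
```

Emit:
play_rows --targets '[{"slide":[-40,0,0.5],"turn":[-1.6,0,0.1],"hand":8},{"slide":[-40,0,0.5],"turn":[-1.6,0,0.1],"hand":8},{"slide":[-40,0,0.5],"turn":[-1.6,0,0.1],"hand":8},{"slide":[-40,0,0.5],"turn":[-1.6,0,0.2],"hand":8},{"slide":[-40,0,0.5],"turn":[-1.6,0,0.2],"hand":8}]'

```text
clock: 6.8
eef_pos: [446.8, -86.7, 200.2]
tool_rot: [-2.988, 0.005, 1.595]
force: [-0.0, -0.3, -2.0]
width: 12.8
```

Emit:
play_rows --targets '[{"slide":[-40,0,0.5],"turn":[-1.6,0,0.2],"hand":8},{"slide":[-40,0,0.5],"turn":[-1.6,0,0.2],"hand":8},{"slide":[-40,0,0.5],"turn":[-1.6,0,0.2],"hand":8},{"slide":[-40,0,0.5],"turn":[-1.6,0,0.1],"hand":8},{"slide":[-40,0,0.5],"turn":[-1.6,0,0.1],"hand":8}]'

```text
clock: 7.42
eef_pos: [449.7, -286.0, 198.3]
tool_rot: [-3.126, 0.005, 1.582]
force: [1.2, -0.0, -2.7]
width: 12.4
```

Run:
```python
from h import *
st()
b=W(BED,-63,-81,80); print(b)
plan(b,down(BED[2]+np.pi/2),4)
p,d=get_image("scene"); cv2.imwrite("pics/s4.png",p)
p,d=get_image("top"); cv2.imwrite("pics/t4.png",cv2.resize(p[160:320,300:500],None,fx=4,fy=4,interpolation=cv2.INTER_CUBIC))
```

```text
7.42 [ 449.7 -286.   198.3] z [-0. -0. -1.] x [-0.  1. -0.] F [ 1.2 -0.  -2.7] w 12.37138317257334
[ 447.3 -347.    80. ]
total 133.1290824825132 turn [-0.9  0.3 -0. ]
[-15.1  -0.3  29.7] [-0.2  0.1 -0. ]
[-15.1  -0.4  29.6] [-0.2  0.1 -0. ]
[-15.2  -0.5  29.6] [-0.2  0.1 -0. ]
[-15.2  -0.7  29.6] [-0.2  0.1 -0. ]
```

View pics/s4.png

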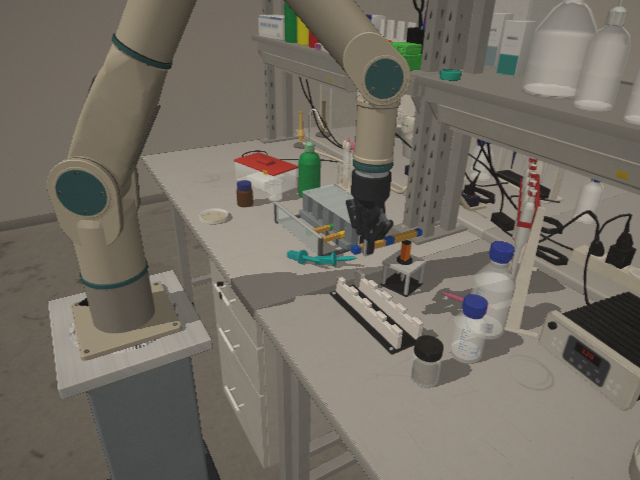

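View pics/t4.png

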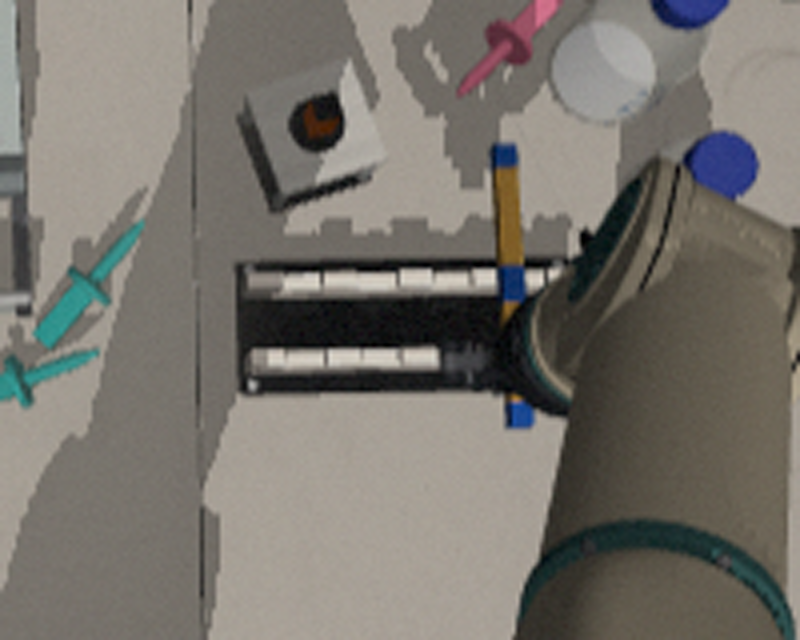

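Emit:
play_rows --targets '[{"slide":[-20,0,10],"turn":[-0.2,0,0],"hand":8},{"slide":[-20,0,28],"turn":[-0.2,0,0],"hand":8},{"slide":[-20,-1,28],"turn":[-0.2,0.1,0],"hand":8},{"slide":[-0.6,-1,28],"turn":[-0.3,0.2,0],"hand":8},{"slide":[0,0,20],"turn":[0,0,0],"hand":8}]'

```text
clock: 8.15
eef_pos: [448.2, -345.2, 83.4]
tool_rot: [-3.141, -0.001, 1.583]
force: [-0.8, -0.5, -1.6]
width: 12.9
```

Run:
```python
from h import *
st()
p0,R=now(); print(loc(BED,p0))
for cam in ("scene","top"):
    print(cam,[proj(cam,p0+R.apply([0,y,-13.5])) for y in (-31,59,149)])
p,d=get_image("scene"); cv2.imwrite("pics/s5.png",cv2.resize(p[210:370,300:500],None,fx=4,fy=4,interpolation=cv2.INTER_CUBIC))
p,d=get_image("top"); cv2.imwrite("pics/t5.png",cv2.resize(p[160:320,300:500],None,fx=4,fy=4,interpolation=cv2.INTER_CUBIC))
```

```text
8.15 [ 448.2 -345.2   83.4] z [-0.  0. -1.] x [-0.  1.  0.] F [-0.8 -0.5 -1.6] w 12.864634285117848
[-62.1 -79.3  83.4]
scene [array([364.6, 312.8]), array([399.3, 300. ]), array([431.3, 288.2])]
top [array([437.7, 269.1]), array([435.8, 236.6]), array([433.9, 204.8])]
```

View pics/s5.png

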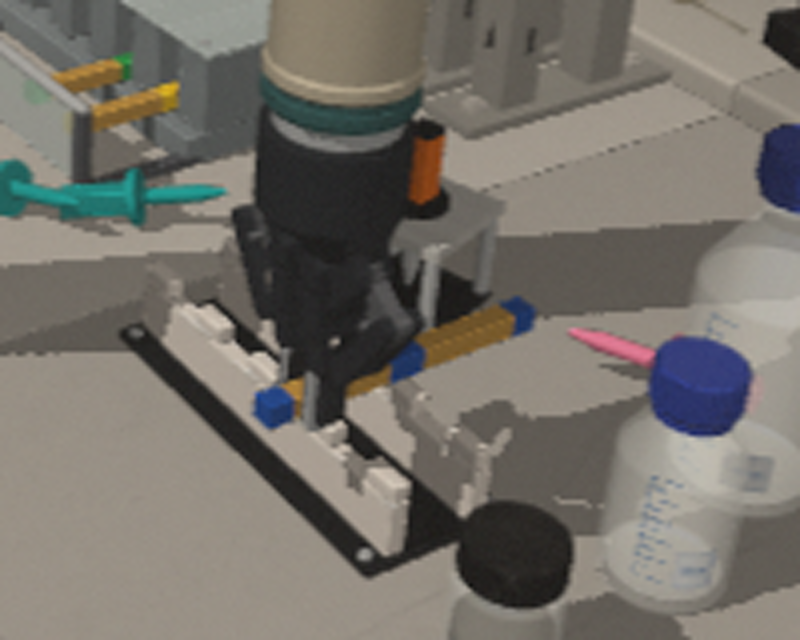

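View pics/t5.png

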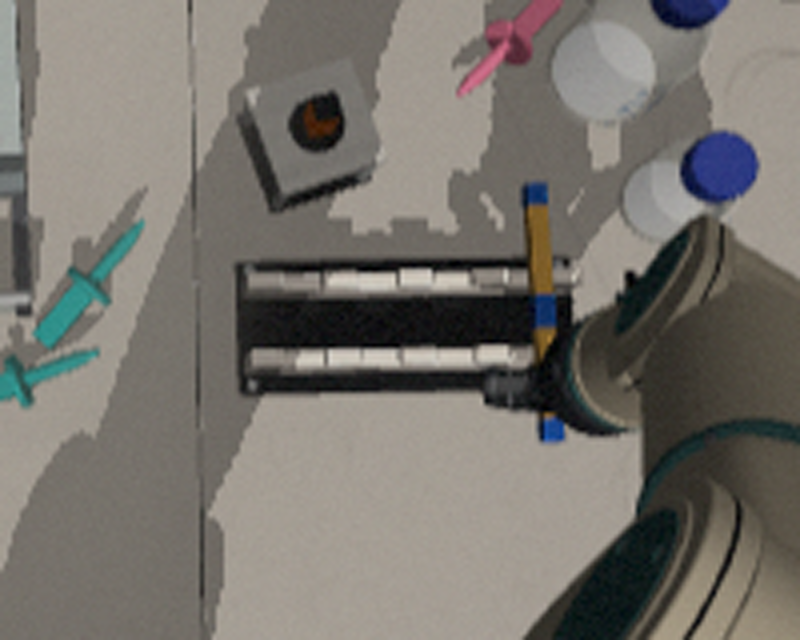

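Emit:
play_rows --targets '[{"slide":[-1.7,0,15],"turn":[0,0,0],"hand":8},{"slide":[0,0,15],"turn":[0,0,0],"hand":8},{"slide":[0,0,10],"turn":[0,0,0],"hand":8},{"slide":[0,0,5],"turn":[0,0,0],"hand":8},{"slide":[0,0,0],"turn":[0,0,0],"hand":8}]'

```text
clock: 8.88
eef_pos: [450.0, -346.7, 40.8]
tool_rot: [3.14, -0.001, 1.583]
force: [0.6, 0.4, -0.9]
width: 12.7
```

Emit:
play_rows --targets '[{"slide":[0,0,3],"turn":[0,0,0],"hand":8},{"slide":[0,0,2],"turn":[0,0,0],"hand":8},{"slide":[0,0,0],"turn":[0,0,0],"hand":8}]'

```text
clock: 9.25
eef_pos: [450.1, -346.8, 36.1]
tool_rot: [3.14, -0.0, 1.582]
force: [-0.3, -0.1, -2.4]
width: 12.7
```

Emit:
play_rows --targets '[{"slide":[0,0,1.5],"turn":[0,0,0],"hand":8},{"slide":[0,0,0],"turn":[0,0,0],"hand":18},{"slide":[0,0,0],"turn":[0,0,0],"hand":30},{"slide":[0,0,0],"turn":[0,0,0],"hand":30}]'

```text
clock: 9.75
eef_pos: [450.3, -347.0, 34.8]
tool_rot: [3.139, 0.0, 1.582]
force: [0.4, 0.4, 0.2]
width: 29.8
```

Emit:
play_rows --targets '[{"slide":[0,0,-20],"turn":[0,0,0],"hand":30},{"slide":[0,0,-40],"turn":[0,0,0],"hand":30},{"slide":[0,0,-40],"turn":[0,0,0],"hand":30},{"slide":[0,0,-40],"turn":[0,0,0],"hand":40},{"slide":[25,0,-25],"turn":[0,0,0],"hand":40}]'

```text
clock: 10.38
eef_pos: [449.8, -324.1, 201.8]
tool_rot: [3.137, 0.003, 1.579]
force: [0.8, -0.4, -0.1]
width: 39.8
```

Run:
```python
from h import *
st()
plan(W(MAG,-54,-30.2,200),down(MAG[2]+np.pi/2),12)
p,d=get_image("scene"); cv2.imwrite("pics/s6.png",cv2.resize(p[210:370,300:500],None,fx=4,fy=4,interpolation=cv2.INTER_CUBIC))
p,d=get_image("top"); cv2.imwrite("pics/t6.png",cv2.resize(p[145:305,190:490],None,fx=2.6,fy=2.6,interpolation=cv2.INTER_CUBIC))
```

```text
10.38 [ 449.8 -324.1  201.8] z [ 0. -0. -1.] x [-0.  1. -0.] F [ 0.8 -0.4 -0.1] w 39.76060777680746
total 458.200127745475 turn [ 0.3  0.2 -1.8]
[36.9  9.9  0.1] [ 0.   0.  -0.1]
[36.9 10.   0.1] [ 0.   0.  -0.1]
[36.8 10.1  0.1] [ 0.   0.  -0.1]
[36.8 10.2  0.1] [ 0.   0.  -0.1]
[36.8 10.3  0.1] [ 0.   0.  -0.1]
[36.8 10.4  0.1] [ 0.   0.  -0.1]
[36.7 10.5  0.1] [ 0.   0.  -0.1]
[36.7 10.5  0.1] [ 0.   0.  -0.1]
[36.7 10.6  0.1] [ 0.   0.  -0.1]
[36.6 10.7  0.1] [ 0.   0.  -0.1]
[36.6 10.8  0.1] [ 0.   0.  -0.1]
[36.6 10.9  0.1] [ 0.   0.  -0.1]
```

View pics/s6.png

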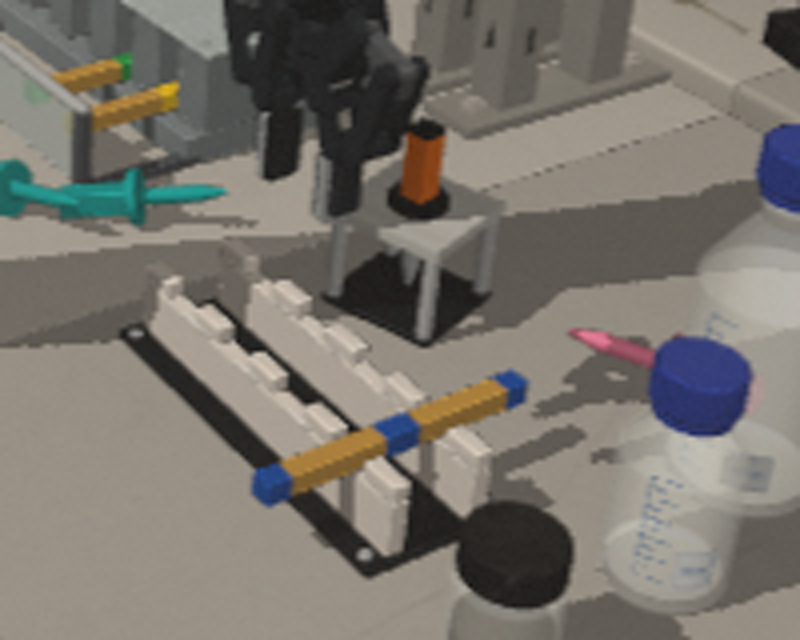

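View pics/t6.png

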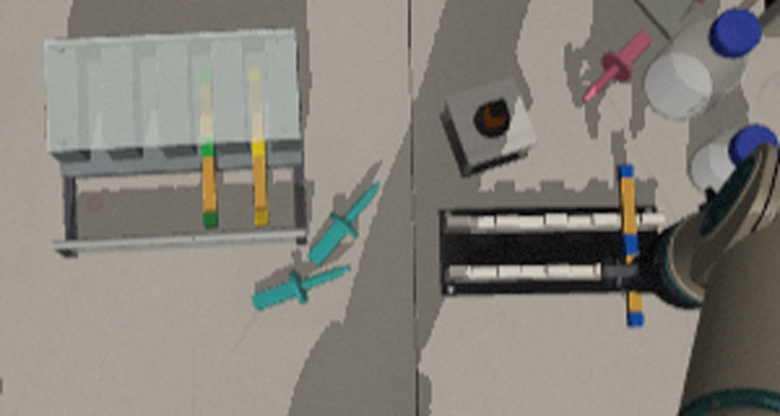

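Emit:
play_rows --targets '[{"slide":[37,10,0],"turn":[0,0,0],"hand":40},{"slide":[37,10,0],"turn":[0,0,-0.2],"hand":40},{"slide":[37,10,0],"turn":[0,0,-0.2],"hand":40},{"slide":[37,10,0],"turn":[0,0,-0.2],"hand":40},{"slide":[37,10,0],"turn":[0,0,-0.2],"hand":40}]'

```text
clock: 11.1
eef_pos: [496.5, -135.4, 198.9]
tool_rot: [3.141, -0.0, 1.596]
force: [0.2, 0.4, 0.7]
width: 40.2
```

Emit:
play_rows --targets '[{"slide":[37,10,0],"turn":[0,0,-0.2],"hand":40},{"slide":[37,10,0],"turn":[0,0,-0.2],"hand":40},{"slide":[37,10,0],"turn":[0,0,-0.2],"hand":40},{"slide":[37,10,0],"turn":[0,0,-0.2],"hand":40},{"slide":[37,10,0],"turn":[0,0,-0.2],"hand":40}]'

```text
clock: 11.72
eef_pos: [540.6, 51.0, 198.9]
tool_rot: [3.141, 0.0, 1.614]
force: [-0.2, 0.3, -0.5]
width: 40.3
```

Emit:
play_rows --targets '[{"slide":[37,11,10],"turn":[0,0,0],"hand":40},{"slide":[30,11,30],"turn":[0,0,0],"hand":40},{"slide":[0,0,30],"turn":[0,0,0],"hand":40},{"slide":[0,0,0],"turn":[0,0,0],"hand":40}]'

```text
clock: 12.22
eef_pos: [557.6, 117.5, 127.0]
tool_rot: [-3.137, 0.002, 1.614]
force: [0.2, -0.4, -0.1]
width: 40.1
```

Run:
```python
from h import *
st()
plan(W(MAG,-54,-30.2,100),down(MAG[2]+np.pi/2),1)
p,d=get_image("scene"); cv2.imwrite("pics/s7.png",cv2.resize(p[160:320,260:460],None,fx=4,fy=4,interpolation=cv2.INTER_CUBIC))
p,d=get_image("top"); cv2.imwrite("pics/t7.png",cv2.resize(p[145:305,190:490],None,fx=2.6,fy=2.6,interpolation=cv2.INTER_CUBIC))
```

```text
12.22 [557.6 117.5 127. ] z [-0. -0. -1.] x [-0.  1. -0.] F [ 0.2 -0.4 -0.1] w 40.142744702212006
total 28.01277113255937 turn [-0.2  0.1  0.2]
[ 1.7  7.2 27. ] [-0.2  0.1  0.2]
```

View pics/s7.png

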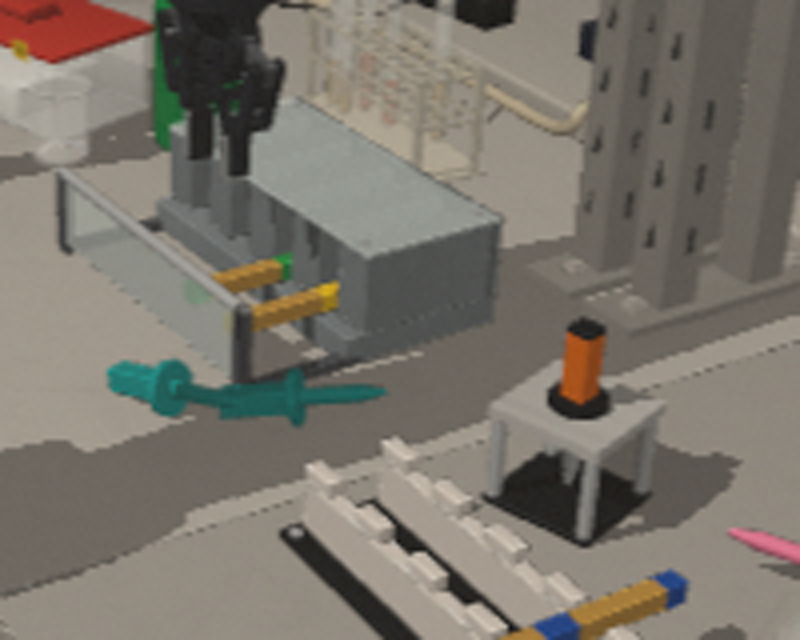

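View pics/t7.png

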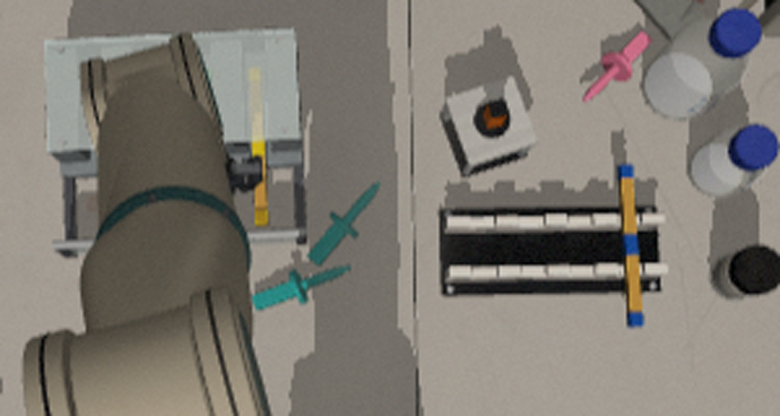

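Emit:
play_rows --targets '[{"slide":[1.7,7,20],"turn":[-0.2,0.1,0.2],"hand":40},{"slide":[0,0,30],"turn":[0,0,0],"hand":40},{"slide":[0,0,25],"turn":[0,0,0],"hand":40},{"slide":[0,0,15],"turn":[0,0,0],"hand":40},{"slide":[0,0,0],"turn":[0,0,0],"hand":40}]'

```text
clock: 12.95
eef_pos: [566.7, 120.1, 39.0]
tool_rot: [3.138, -0.002, 1.61]
force: [-0.1, -0.5, 0.4]
width: 40.0
```

Emit:
play_rows --targets '[{"slide":[0,0,10],"turn":[0,0,0],"hand":40},{"slide":[0,0,8],"turn":[0,0,0],"hand":40},{"slide":[0,0,0],"turn":[0,0,0],"hand":40}]'

```text
clock: 13.32
eef_pos: [566.8, 120.5, 21.5]
tool_rot: [3.137, -0.002, 1.61]
force: [-0.2, -0.6, -0.3]
width: 40.1
```

Emit:
play_rows --targets '[{"slide":[0,-2,4],"turn":[0.2,0.1,0],"hand":40},{"slide":[0,0,0],"turn":[0,0,0],"hand":20},{"slide":[0,0,0],"turn":[0,0,0],"hand":8},{"slide":[0,0,0],"turn":[0,0,0],"hand":8},{"slide":[0,0,0],"turn":[0,0,0],"hand":8}]'

```text
clock: 13.95
eef_pos: [565.1, 120.6, 18.1]
tool_rot: [3.14, -0.004, 1.61]
force: [-0.2, 0.9, 1.3]
width: 12.9
```

Run:
```python
from h import *
st()
p,R=now(); l=loc(MAG,p); print("mag frame",l)
piv=W(MAG,-83.4+180,-30.2,24); v=R.inv().apply(piv-p); v[0]=0; print("pivot tool",v)
d=Rn.from_euler('x',4,degrees=True); print("slide per 4deg",v-d.apply(v))
```

```text
13.95 [565.1 120.6  18.1] z [ 0.  0. -1.] x [-0.  1.  0.] F [-0.2  0.9  1.3] w 12.93228281005055
mag frame [-53.5 -29.2  18.1]
pivot tool [  0.  150.1  -5.7]
slide per 4deg [  0.   -0.  -10.5]
```

Emit:
play_rows --targets '[{"slide":[0,0,-12],"turn":[4,0,0],"hand":8},{"slide":[0,0,-10.5],"turn":[4,0,0],"hand":8},{"slide":[0,0,-10.5],"turn":[4,0,0],"hand":8},{"slide":[0,0,-10.5],"turn":[4,0,0],"hand":8},{"slide":[0,0,-10.5],"turn":[4,0,0],"hand":8}]'

```text
clock: 14.58
eef_pos: [572.3, 120.4, 71.3]
tool_rot: [-2.792, -0.004, 1.61]
force: [0.5, 0.1, -1.7]
width: 12.9
```

Emit:
play_rows --targets '[{"slide":[0,-15,0],"turn":[0,0,0],"hand":8},{"slide":[0,-25,0],"turn":[0,0,0],"hand":8},{"slide":[0,-28,0],"turn":[0,0,0],"hand":8},{"slide":[0,-28,0],"turn":[0,0,0],"hand":8},{"slide":[0,-30,0],"turn":[0,0,0],"hand":8}]'

```text
clock: 15.2
eef_pos: [453.2, 115.5, 114.0]
tool_rot: [-2.795, -0.004, 1.61]
force: [-0.6, -0.2, -1.3]
width: 12.6
```

Run:
```python
from h import *
st()
p,d=get_image("scene"); cv2.imwrite("pics/s8.png",cv2.resize(p[130:280,260:460],None,fx=4,fy=4,interpolation=cv2.INTER_CUBIC))
p,R=now()
a=p+[-12,0,90]
plan(a,R,3)
b=W(BED,-63,-27,200); print(b)
plan(b,down(BED[2]+np.pi/2),12,(a,R))
```

```text
15.2 [453.2 115.5 114. ] z [-0.3 -0.  -0.9] x [-0.  1.  0.] F [-0.6 -0.2 -1.3] w 12.554317115839
total 90.79647570252934 turn [0. 0. 0.]
[  0.3 -14.1 -26.8] [0. 0. 0.]
[  0.3 -14.1 -26.8] [0. 0. 0.]
[  0.3 -14.1 -26.8] [0. 0. 0.]
[ 446.7 -293.   200. ]
total 408.492718938938 turn [-20.2   0.1   1.7]
[-34.   -0.4   0.5] [-1.7  0.   0.1]
[-34.   -0.3   0.5] [-1.7  0.   0.1]
[-34.   -0.2   0.5] [-1.7  0.   0.1]
[-34.   -0.2   0.5] [-1.7  0.   0.1]
[-34.   -0.1   0.5] [-1.7  0.   0.1]
[-34.   -0.    0.5] [-1.7  0.   0.1]
[-34.    0.    0.4] [-1.7  0.   0.1]
[-34.    0.1   0.4] [-1.7  0.   0.1]
[-34.    0.2   0.4] [-1.7  0.   0.1]
[-34.    0.3   0.4] [-1.7  0.   0.1]
[-34.    0.3   0.4] [-1.7  0.   0.1]
[-34.    0.4   0.5] [-1.7  0.   0.1]
```

View pics/s8.png

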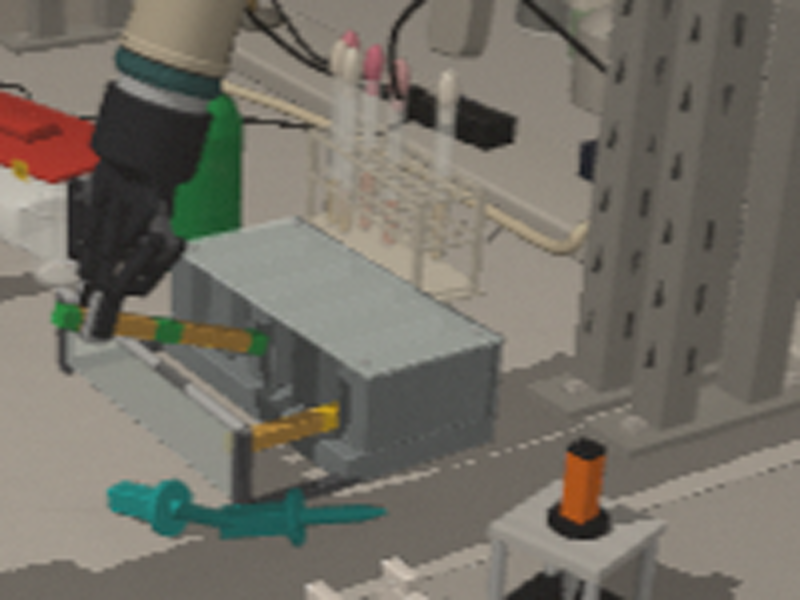

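Emit:
play_rows --targets '[{"slide":[0,-14,-27],"turn":[0,0,0],"hand":8},{"slide":[0,-14,-27],"turn":[0,0,0],"hand":8},{"slide":[0,-14,-27],"turn":[0,0,0],"hand":8},{"slide":[-20,0,0],"turn":[-1.6,0,0.1],"hand":8},{"slide":[-35,0,0.5],"turn":[-1.7,0,0.1],"hand":8}]'

```text
clock: 15.88
eef_pos: [443.9, 59.1, 203.1]
tool_rot: [-2.854, -0.002, 1.609]
force: [0.5, -0.7, -2.2]
width: 12.7
```

Emit:
play_rows --targets '[{"slide":[-35,0,0.5],"turn":[-1.7,0,0.2],"hand":8},{"slide":[-35,0,0.5],"turn":[-1.7,0,0.2],"hand":8},{"slide":[-35,0,0.5],"turn":[-1.7,0,0.2],"hand":8},{"slide":[-35,0,0.5],"turn":[-1.7,0,0.2],"hand":8},{"slide":[-35,0,0.5],"turn":[-1.7,0,0.2],"hand":8}]'

```text
clock: 16.5
eef_pos: [447.2, -117.5, 200.1]
tool_rot: [-3.0, 0.002, 1.589]
force: [-0.0, -0.5, -1.8]
width: 12.8
```

Emit:
play_rows --targets '[{"slide":[-35,0,0.5],"turn":[-1.7,0,0.2],"hand":8},{"slide":[-35,0,0.5],"turn":[-1.7,0,0.2],"hand":8},{"slide":[-35,0,0.5],"turn":[-1.7,0,0.2],"hand":8},{"slide":[-35,0,0.5],"turn":[-1.7,0,0],"hand":8},{"slide":[0,0,0],"turn":[-1.6,0,0],"hand":8}]'

```text
clock: 17.12
eef_pos: [448.0, -259.3, 198.1]
tool_rot: [3.137, 0.004, 1.573]
force: [-0.8, 0.5, -1.8]
width: 12.7
```

Run:
```python
from h import *
st()
plan(W(BED,-63,-27,85),down(BED[2]+np.pi/2),4)
```

```text
17.12 [ 448.  -259.3  198.1] z [ 0. -0. -1.] x [-0.  1. -0.] F [-0.8  0.5 -1.8] w 12.691326691054192
total 118.04745217498375 turn [ 0.2  0.2 -0.5]
[-8.3 -0.5 28.3] [ 0.1  0.1 -0.1]
[-8.3 -0.4 28.3] [ 0.1  0.1 -0.1]
[-8.3 -0.4 28.3] [ 0.1  0.1 -0.1]
[-8.4 -0.4 28.3] [ 0.1  0.1 -0.1]
```

Emit:
play_rows --targets '[{"slide":[-17,-0.5,25],"turn":[0.1,0.1,-0.2],"hand":8},{"slide":[-16.5,-0.5,30],"turn":[0.1,0.1,-0.3],"hand":8},{"slide":[0,0,30],"turn":[0,0,0],"hand":8},{"slide":[0,0,28],"turn":[0,0,0],"hand":8},{"slide":[0,0,0],"turn":[0,0,0],"hand":8}]'

```text
clock: 17.75
eef_pos: [447.4, -287.1, 84.1]
tool_rot: [-3.138, -0.005, 1.589]
force: [-0.5, 0.3, -1.4]
width: 12.8
```

Run:
```python
from h import *
st();print(loc(BED,now()[0]))
p,d=get_image("top"); cv2.imwrite("pics/t9.png",cv2.resize(p[160:320,300:500],None,fx=4,fy=4,interpolation=cv2.INTER_CUBIC))
p,d=get_image("scene"); cv2.imwrite("pics/s9.png",cv2.resize(p[210:370,300:500],None,fx=4,fy=4,interpolation=cv2.INTER_CUBIC))
```

```text
17.75 [ 447.4 -287.1   84.1] z [-0.  0. -1.] x [-0.  1.  0.] F [-0.5  0.3 -1.4] w 12.79540438735475
[-62.3 -21.1  84.1]
```

View pics/t9.png

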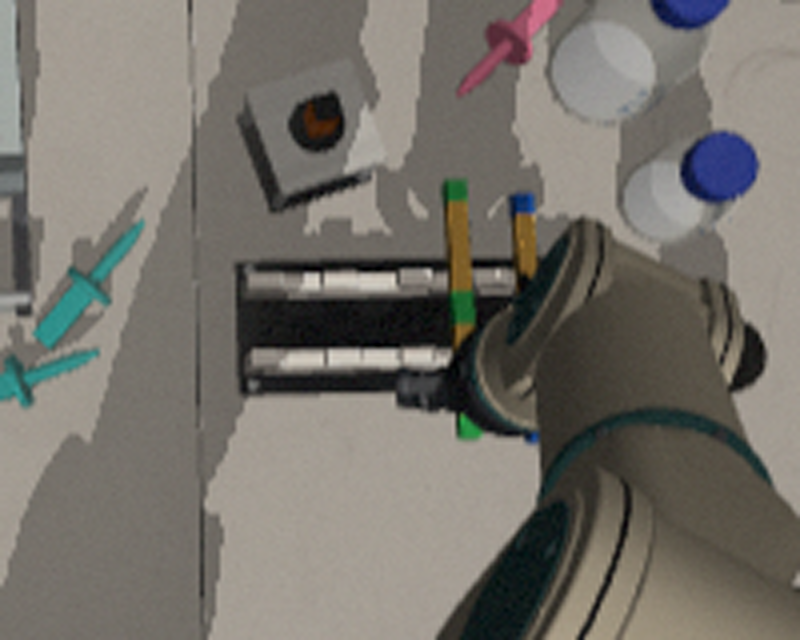

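View pics/s9.png

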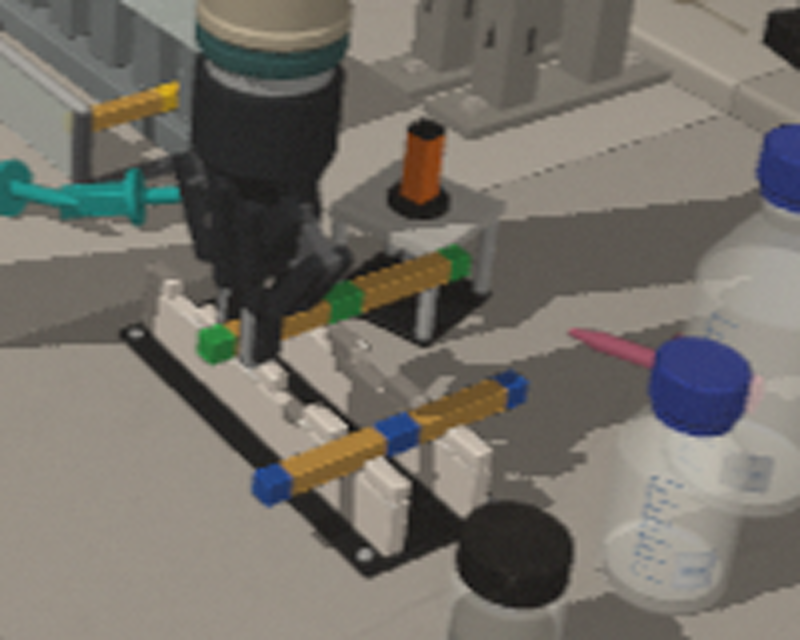

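Emit:
play_rows --targets '[{"slide":[-5.9,-0.7,5],"turn":[0,0,0.4],"hand":8},{"slide":[0,0,15],"turn":[0,0,0],"hand":8},{"slide":[0,0,15],"turn":[0,0,0],"hand":8},{"slide":[0,0,6],"turn":[0,0,0],"hand":8},{"slide":[0,0,0],"turn":[0,0,0],"hand":8}]'

```text
clock: 18.48
eef_pos: [449.1, -293.9, 44.7]
tool_rot: [3.141, -0.002, 1.582]
force: [0.4, 0.5, -1.7]
width: 12.6
```

Emit:
play_rows --targets '[{"slide":[0.5,0,5],"turn":[0,0,0],"hand":8},{"slide":[0,0,4],"turn":[0,0,0],"hand":8},{"slide":[0,0,0],"turn":[0,0,0],"hand":8}]'

```text
clock: 18.85
eef_pos: [449.5, -293.7, 36.3]
tool_rot: [3.14, -0.002, 1.581]
force: [0.2, -0.0, -2.8]
width: 12.7
```

Emit:
play_rows --targets '[{"slide":[0,0,0],"turn":[0,0,0],"hand":18},{"slide":[0,0,0],"turn":[0,0,0],"hand":30},{"slide":[0,0,0],"turn":[0,0,0],"hand":30}]'

```text
clock: 19.23
eef_pos: [449.8, -294.0, 36.8]
tool_rot: [3.139, -0.001, 1.581]
force: [-0.2, -1.1, -0.1]
width: 30.3
```

Emit:
play_rows --targets '[{"slide":[0,0,-20],"turn":[0,0,0],"hand":30},{"slide":[0,0,-40],"turn":[0,0,0],"hand":30},{"slide":[0,0,-40],"turn":[0,0,0],"hand":30},{"slide":[0,0,-40],"turn":[0,0,0],"hand":40},{"slide":[25,5,-25],"turn":[0,0,0],"hand":40}]'

```text
clock: 19.85
eef_pos: [454.1, -271.2, 203.8]
tool_rot: [3.137, 0.001, 1.577]
force: [0.8, 1.0, -0.1]
width: 40.0
```

Run:
```python
from h import *
st()
plan(W(MAG,-54,-88,130),down(MAG[2]+np.pi/2),9)
p,d=get_image("scene"); cv2.imwrite("pics/s10.png",cv2.resize(p[200:360,280:480],None,fx=4,fy=4,interpolation=cv2.INTER_CUBIC))
p,d=get_image("top"); cv2.imwrite("pics/t10.png",cv2.resize(p[145:305,190:490],None,fx=2.6,fy=2.6,interpolation=cv2.INTER_CUBIC))
```

```text
19.85 [ 454.1 -271.2  203.8] z [ 0. -0. -1.] x [-0.  1. -0.] F [ 0.8  1.  -0.1] w 39.98268924643316
total 359.1653135228755 turn [ 0.2  0.1 -1.9]
[36.9 12.7  8.2] [ 0.   0.  -0.2]
[36.9 12.9  8.2] [ 0.   0.  -0.2]
[36.8 13.   8.2] [ 0.   0.  -0.2]
[36.8 13.2  8.2] [ 0.   0.  -0.2]
[36.7 13.3  8.2] [ 0.   0.  -0.2]
[36.7 13.4  8.2] [ 0.   0.  -0.2]
[36.6 13.6  8.2] [ 0.   0.  -0.2]
[36.6 13.7  8.2] [ 0.   0.  -0.2]
[36.5 13.9  8.2] [ 0.   0.  -0.2]
```

View pics/s10.png

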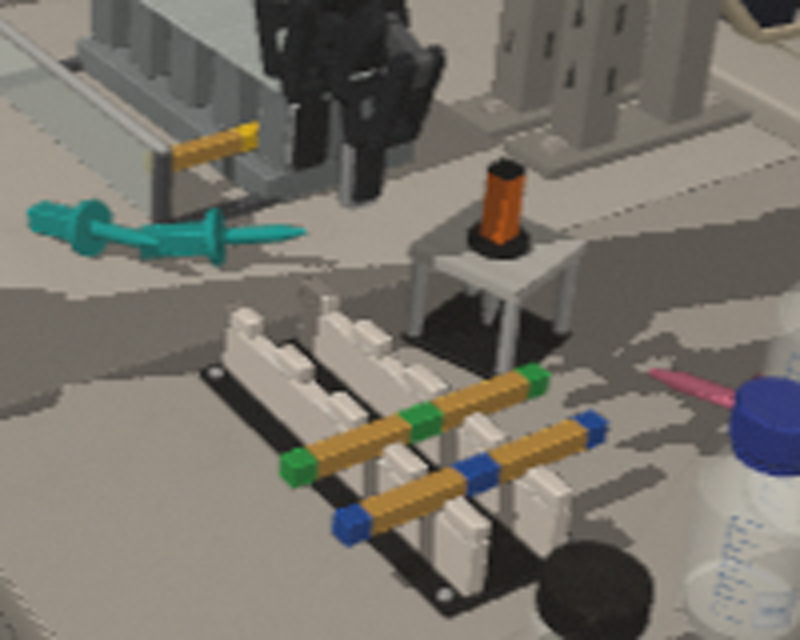

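View pics/t10.png

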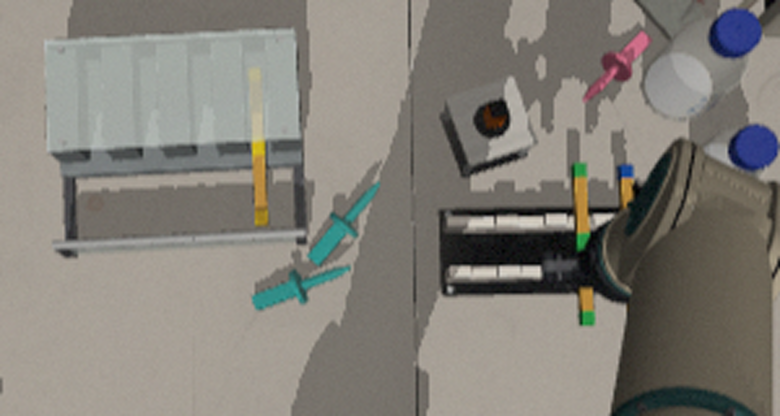

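Emit:
play_rows --targets '[{"slide":[37,13,4],"turn":[0,0,-0.2],"hand":40},{"slide":[37,13,4],"turn":[0,0,-0.2],"hand":40},{"slide":[37,13,4],"turn":[0,0,-0.2],"hand":40},{"slide":[37,13,4],"turn":[0,0,-0.2],"hand":36},{"slide":[37,13,4],"turn":[0,0,-0.2],"hand":34}]'

```text
clock: 20.58
eef_pos: [515.7, -82.4, 180.9]
tool_rot: [3.141, -0.001, 1.598]
force: [-0.4, -0.2, -0.5]
width: 34.2
```

Emit:
play_rows --targets '[{"slide":[37,13,8],"turn":[0,0,-0.2],"hand":34},{"slide":[37,13,10],"turn":[0,0,-0.2],"hand":34},{"slide":[36,13,15],"turn":[0,0,-0.2],"hand":34},{"slide":[36,14,20],"turn":[0,0,-0.2],"hand":34},{"slide":[0,0,0],"turn":[0,0,0],"hand":34}]'

```text
clock: 21.2
eef_pos: [563.2, 68.4, 126.7]
tool_rot: [-3.14, -0.003, 1.618]
force: [0.2, -0.6, -0.2]
width: 34.2
```

Run:
```python
from h import *
st()
plan(W(MAG,-54,-87.7,60),down(MAG[2]+np.pi/2),3)
p,d=get_image("scene"); cv2.imwrite("pics/s11.png",cv2.resize(p[160:310,260:460],None,fx=4,fy=4,interpolation=cv2.INTER_CUBIC))
```

```text
21.2 [563.2  68.4 126.7] z [-0.  0. -1.] x [-0.  1.  0.] F [ 0.2 -0.6 -0.2] w 34.20971828510582
total 67.13447473739818 turn [-0.1 -0.2  0.5]
[-2.2  1.2 22.2] [-0.  -0.1  0.2]
[-2.2  1.2 22.2] [-0.  -0.1  0.2]
[-2.2  1.2 22.2] [-0.  -0.1  0.2]
```

View pics/s11.png

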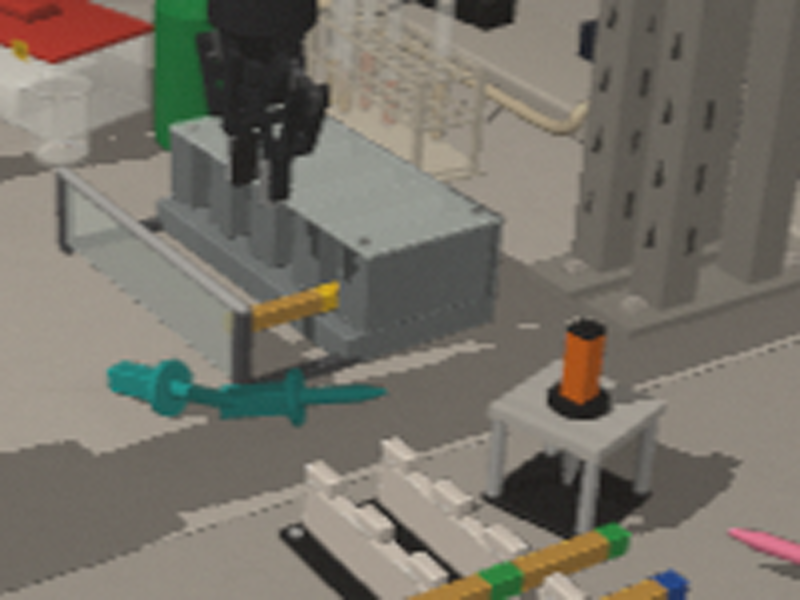

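Emit:
play_rows --targets '[{"slide":[-3,0,15],"turn":[0,0,0.3],"hand":34},{"slide":[-3,0,20],"turn":[0,0,0.2],"hand":34},{"slide":[0,0,20],"turn":[0,0,0],"hand":34},{"slide":[0,0,10],"turn":[0,0,0],"hand":34},{"slide":[0,0,0],"turn":[0,0,0],"hand":34}]'

```text
clock: 21.88
eef_pos: [563.7, 57.8, 63.5]
tool_rot: [3.141, -0.001, 1.603]
force: [1.2, -0.0, 0.5]
width: 34.0
```

Run:
```python
from h import *
st()
plan(W(MAG,-54,-87.7,18),down(MAG[2]+np.pi/2),1)
p,d=get_image("scene"); cv2.imwrite("pics/s12.png",cv2.resize(p[180:270,260:380],None,fx=6.6,fy=6.6,interpolation=cv2.INTER_CUBIC))
```

```text
21.88 [563.7  57.8  63.5] z [ 0.  0. -1.] x [-0.  1.  0.] F [ 1.2 -0.   0.5] w 33.97563471195507
total 45.78930518583737 turn [ 0.  -0.  -0.4]
[ 4.   3.3 45.5] [ 0.  -0.  -0.4]
```

View pics/s12.png

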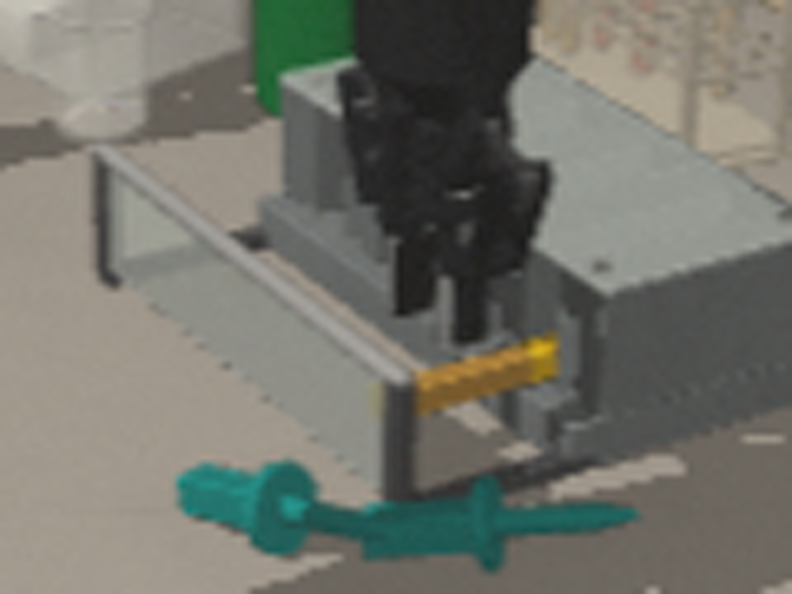

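Emit:
play_rows --targets '[{"slide":[4,3,5],"turn":[0,0,-0.4],"hand":34},{"slide":[0,0,15],"turn":[0,0,0],"hand":34},{"slide":[0,0,0],"turn":[0,0,0],"hand":34}]'

```text
clock: 22.3
eef_pos: [566.2, 63.1, 42.9]
tool_rot: [-3.141, -0.001, 1.611]
force: [0.1, -0.0, -0.8]
width: 33.8
```

Run:
```python
from h import *
st()
plan(W(MAG,-54,-87.7,18),down(MAG[2]+np.pi/2),1)
```

```text
22.3 [566.2  63.1  42.9] z [-0.  0. -1.] x [-0.  1.  0.] F [ 0.1 -0.  -0.8] w 33.79754378375418
total 24.961561739158032 turn [-0.  -0.1  0.1]
[-1.2  0.7 24.9] [-0.  -0.1  0.1]
```

Emit:
play_rows --targets '[{"slide":[-1,0.5,12],"turn":[0,0,0],"hand":34},{"slide":[0,0,12],"turn":[0,0,0],"hand":34},{"slide":[0,0,0],"turn":[0,0,0],"hand":34}]'

```text
clock: 22.68
eef_pos: [566.8, 62.0, 18.9]
tool_rot: [-3.141, -0.001, 1.611]
force: [0.2, -0.9, -0.2]
width: 34.0
```

Emit:
play_rows --targets '[{"slide":[0,0,0],"turn":[0,0,0],"hand":20},{"slide":[0,0,0],"turn":[0,0,0],"hand":8},{"slide":[0,0,0],"turn":[0,0,0],"hand":8},{"slide":[0,0,0],"turn":[0,0,0],"hand":8}]'

```text
clock: 23.18
eef_pos: [568.1, 62.2, 20.5]
tool_rot: [3.139, -0.001, 1.611]
force: [0.6, -0.5, 1.7]
width: 12.7
```

Run:
```python
from h import *
st()
p,R=now(); l=loc(MAG,p); print("mag frame",l)
piv=W(MAG,-83.3+180,-30.2,24); v=R.inv().apply(piv-p); v[0]=0; print("pivot tool",v)
d=Rn.from_euler('x',4,degrees=True); print("slide per 4deg",v-d.apply(v))
```

```text
23.18 [568.1  62.2  20.5] z [ 0.  0. -1.] x [-0.  1.  0.] F [ 0.6 -0.5  1.7] w 12.693141400559107
mag frame [-52.8 -87.6  20.5]
pivot tool [  0.  149.6  -3. ]
slide per 4deg [  0.    0.2 -10.4]
```

Emit:
play_rows --targets '[{"slide":[0,0,-12],"turn":[4,0,0],"hand":8},{"slide":[0,0.1,-10.5],"turn":[4,0,0],"hand":8},{"slide":[0,0.1,-10.5],"turn":[4,0,0],"hand":8},{"slide":[0,0.1,-10.5],"turn":[4,0,0],"hand":8},{"slide":[0,0.1,-10.5],"turn":[4,0,0],"hand":8}]'

```text
clock: 23.8
eef_pos: [575.3, 62.4, 73.7]
tool_rot: [-2.792, -0.001, 1.611]
force: [-0.0, 0.2, -2.3]
width: 12.8
```

Emit:
play_rows --targets '[{"slide":[0,-15,0],"turn":[0,0,0],"hand":8},{"slide":[0,-25,0],"turn":[0,0,0],"hand":8},{"slide":[0,-28,0],"turn":[0,0,0],"hand":8},{"slide":[0,-28,0],"turn":[0,0,0],"hand":8},{"slide":[0,-32,0],"turn":[0,0,0],"hand":8}]'

```text
clock: 24.42
eef_pos: [454.3, 57.4, 117.0]
tool_rot: [-2.795, -0.001, 1.611]
force: [0.8, -0.3, -1.1]
width: 12.6
```

Run:
```python
from h import *
st()
p,d=get_image("scene"); cv2.imwrite("pics/s13.png",cv2.resize(p[130:280,260:460],None,fx=4,fy=4,interpolation=cv2.INTER_CUBIC))
p,R=now()
a=p+[-12,0,90]
plan(a,R,3)
b=W(BED,-64,27,200); print(b)
plan(b,down(BED[2]+np.pi/2),10,(a,R))
```

```text
24.43 [454.3  57.4 117. ] z [-0.3 -0.  -0.9] x [-0.  1.  0.] F [ 0.8 -0.3 -1.1] w 12.633273368468311
total 90.79647570252932 turn [0. 0. 0.]
[  0.2 -14.1 -26.8] [0. 0. 0.]
[  0.2 -14.1 -26.8] [0. 0. 0.]
[  0.2 -14.1 -26.8] [0. 0. 0.]
[ 445.1 -239.   200. ]
total 296.3175003811471 turn [-20.2   0.3   1.7]
[-29.6  -0.1   0.9] [-2.   0.   0.2]
[-29.6  -0.1   0.9] [-2.   0.   0.2]
[-29.6  -0.    0.9] [-2.   0.   0.2]
[-29.6   0.    0.9] [-2.   0.   0.2]
[-29.6   0.1   0.9] [-2.   0.   0.2]
[-29.6   0.2   0.9] [-2.   0.   0.2]
[-29.6   0.2   0.9] [-2.   0.   0.2]
[-29.6   0.3   0.9] [-2.   0.   0.2]
[-29.6   0.3   0.9] [-2.   0.   0.2]
[-29.6   0.4   0.9] [-2.   0.   0.2]
```

View pics/s13.png

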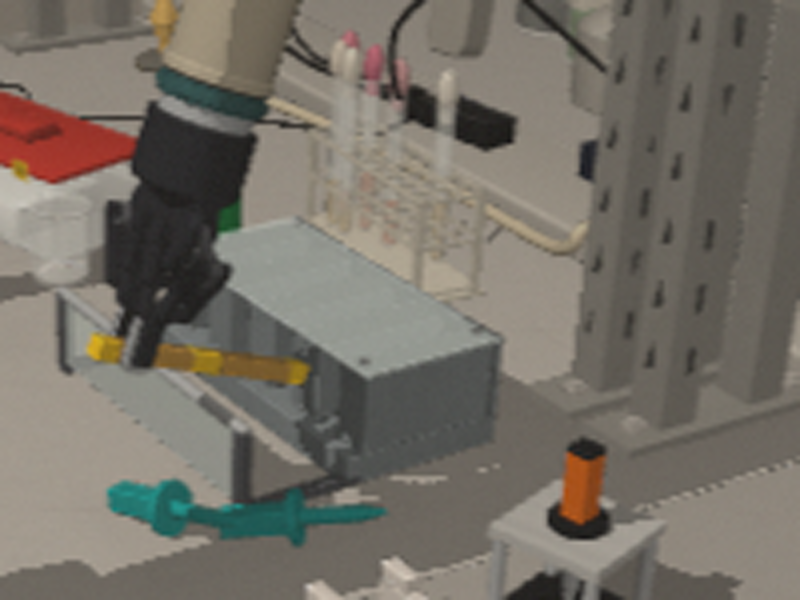

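Emit:
play_rows --targets '[{"slide":[0,-14,-27],"turn":[0,0,0],"hand":8},{"slide":[0,-14,-27],"turn":[0,0,0],"hand":8},{"slide":[0,-14,-27],"turn":[0,0,0],"hand":8},{"slide":[-20,0,0.5],"turn":[-2,0,0.2],"hand":8},{"slide":[-31,0,1],"turn":[-2,0,0.2],"hand":8}]'

```text
clock: 25.1
eef_pos: [445.1, 6.3, 206.2]
tool_rot: [-2.867, 0.0, 1.607]
force: [-0.1, -0.1, -1.8]
width: 12.4
```

Emit:
play_rows --targets '[{"slide":[-31,0,1],"turn":[-2,0,0.2],"hand":8},{"slide":[-31,0,1],"turn":[-2,0,0.2],"hand":8},{"slide":[-31,0,1],"turn":[-2,0,0.2],"hand":8},{"slide":[-31,0,1],"turn":[-2,0,0.2],"hand":8},{"slide":[-31,0,1],"turn":[-2,0,0.2],"hand":8}]'

```text
clock: 25.72
eef_pos: [447.6, -150.0, 201.4]
tool_rot: [-3.04, 0.004, 1.587]
force: [0.3, -0.3, -1.2]
width: 12.7
```

Emit:
play_rows --targets '[{"slide":[-31,0,1],"turn":[-2,0,0.2],"hand":8},{"slide":[-31,0,1],"turn":[-2,0,0.1],"hand":8},{"slide":[-28,0,1],"turn":[-2,0,0],"hand":8},{"slide":[0,0,0],"turn":[0,0,0],"hand":8},{"slide":[0,0,0],"turn":[0,0,0],"hand":8}]'

```text
clock: 26.35
eef_pos: [448.7, -238.4, 198.7]
tool_rot: [3.14, 0.004, 1.582]
force: [0.3, 1.4, -1.9]
width: 12.4
```

Run:
```python
from h import *
st()
plan(W(BED,-64,27,85),down(BED[2]+np.pi/2),4)
```

```text
26.35 [ 448.7 -238.4  198.7] z [ 0. -0. -1.] x [-0.  1. -0.] F [ 0.3  1.4 -1.9] w 12.418755799620728
total 113.7532497696574 turn [0.1 0.2 0. ]
[-0.  -0.9 28.4] [0.  0.1 0. ]
[-0.1 -0.9 28.4] [0.  0.1 0. ]
[-0.1 -0.9 28.4] [0.  0.1 0. ]
[-0.1 -0.9 28.4] [0.  0.1 0. ]
```

Emit:
play_rows --targets '[{"slide":[-0.1,-1.5,20],"turn":[0,0.1,0],"hand":8},{"slide":[-0.1,-1.5,35],"turn":[0,0.1,0],"hand":8},{"slide":[0,-0.5,35],"turn":[0,0,0],"hand":8},{"slide":[0,0,23],"turn":[0,0,0],"hand":8},{"slide":[0,0,0],"turn":[0,0,0],"hand":8}]'

```text
clock: 26.98
eef_pos: [444.8, -237.6, 84.4]
tool_rot: [-3.14, -0.001, 1.584]
force: [0.3, -0.2, -0.7]
width: 12.4
```

Run:
```python
from h import *
st()
plan(W(BED,-64,27,45),down(BED[2]+np.pi/2),2)
p,d=get_image("top"); cv2.imwrite("pics/t14.png",cv2.resize(p[160:320,300:500],None,fx=4,fy=4,interpolation=cv2.INTER_CUBIC))
p,d=get_image("scene"); cv2.imwrite("pics/s14.png",cv2.resize(p[200:360,280:480],None,fx=4,fy=4,interpolation=cv2.INTER_CUBIC))
```

```text
26.98 [ 444.8 -237.6   84.4] z [-0.  0. -1.] x [-0.  1.  0.] F [ 0.3 -0.2 -0.7] w 12.411571214266058
total 39.461991995900455 turn [-0.1 -0.1  0.2]
[-0.7  0.2 19.7] [-0.  -0.   0.1]
[-0.7  0.1 19.7] [-0.  -0.   0.1]
```

View pics/s14.png

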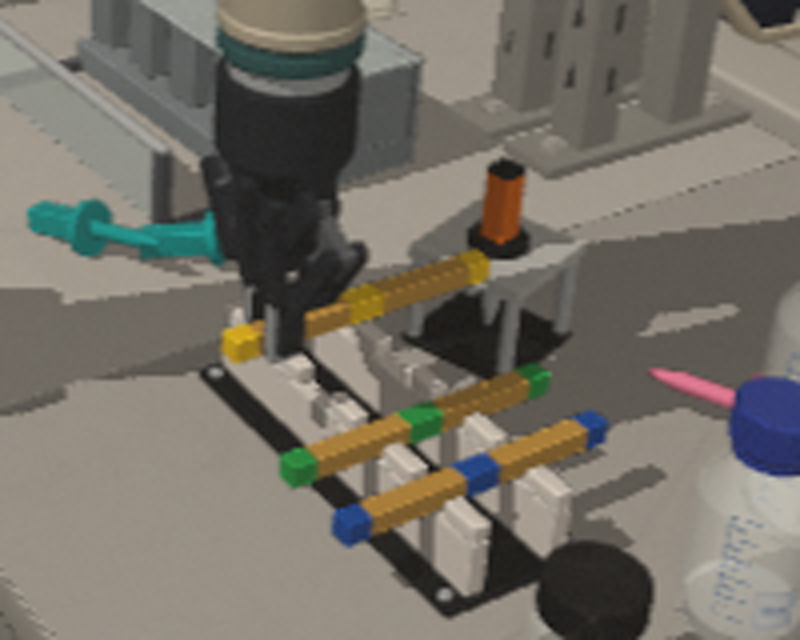

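View pics/t14.png

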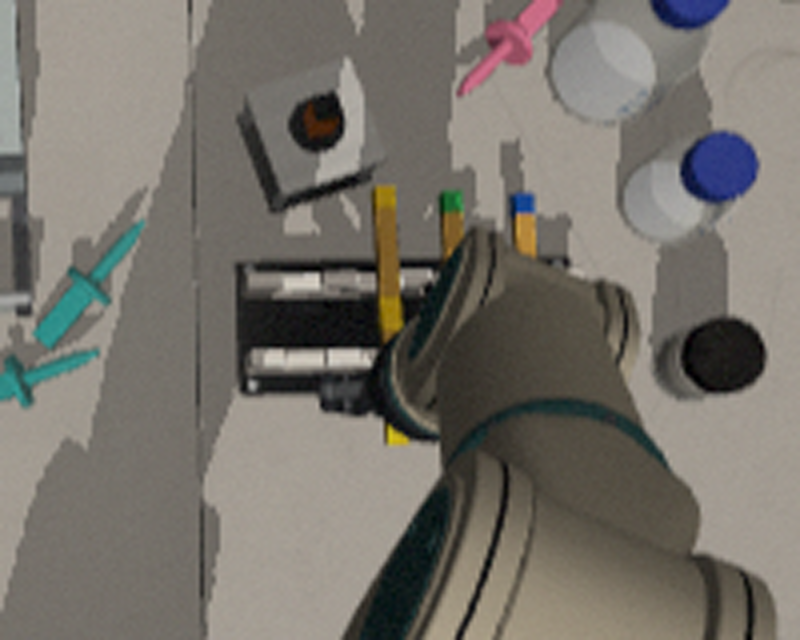

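Emit:
play_rows --targets '[{"slide":[-1.3,-3,10],"turn":[0,0,0.1],"hand":8},{"slide":[0,0,15],"turn":[0,0,0],"hand":8},{"slide":[0,0,10],"turn":[0,0,0],"hand":8},{"slide":[0,0,5],"turn":[0,0,0],"hand":8},{"slide":[0,0,0],"turn":[0,0,0],"hand":8}]'

```text
clock: 27.7
eef_pos: [442.4, -240.8, 45.3]
tool_rot: [3.141, 0.001, 1.58]
force: [0.2, 0.6, -1.8]
width: 12.3
```

Emit:
play_rows --targets '[{"slide":[1.5,0,4],"turn":[0,0,0],"hand":8},{"slide":[0,0,3],"turn":[0,0,0],"hand":8},{"slide":[0,0,0],"turn":[0,0,0],"hand":8}]'

```text
clock: 28.08
eef_pos: [442.6, -239.3, 38.7]
tool_rot: [3.14, 0.001, 1.58]
force: [0.6, 1.2, -1.1]
width: 12.4
```

Emit:
play_rows --targets '[{"slide":[0,0,0],"turn":[0,0,0],"hand":18},{"slide":[0,0,0],"turn":[0,0,0],"hand":30},{"slide":[0,0,0],"turn":[0,0,0],"hand":30}]'

```text
clock: 28.45
eef_pos: [442.8, -239.6, 39.0]
tool_rot: [3.139, 0.001, 1.58]
force: [-0.8, -0.3, 0.1]
width: 30.0
```

Emit:
play_rows --targets '[{"slide":[0,0,-20],"turn":[0,0,0],"hand":30},{"slide":[0,-10,-40],"turn":[0,0,0],"hand":30},{"slide":[0,-20,-40],"turn":[0,0,0],"hand":30},{"slide":[20,-10,-40],"turn":[0,0,0],"hand":40},{"slide":[40,0,-25],"turn":[0,0,0],"hand":40}]'

```text
clock: 29.08
eef_pos: [401.5, -180.7, 205.6]
tool_rot: [3.137, 0.003, 1.576]
force: [1.7, 0.9, 0.6]
width: 39.8
```

Emit:
play_rows --targets '[{"slide":[40,0,0],"turn":[0,0,0],"hand":40},{"slide":[40,0,0],"turn":[0,0,0],"hand":40},{"slide":[40,0,0],"turn":[0,0,0],"hand":40},{"slide":[0,0,0],"turn":[0,0,0],"hand":40}]'

```text
clock: 29.58
eef_pos: [400.5, -56.8, 203.8]
tool_rot: [3.139, 0.0, 1.586]
force: [0.5, -0.7, 0.2]
width: 40.1
```

Run:
```python
from h import *
st()
p,d=get_image("scene"); cv2.imwrite("pics/s15.png",cv2.resize(p[200:360,280:480],None,fx=4,fy=4,interpolation=cv2.INTER_CUBIC))
p,d=get_image("top"); cv2.imwrite("pics/t15.png",cv2.resize(p[160:280,325:485],None,fx=5,fy=5,interpolation=cv2.INTER_CUBIC)); cv2.imwrite("pics/t15full.png",p)
```

```text
29.57 [400.5 -56.8 203.8] z [ 0. -0. -1.] x [-0.  1. -0.] F [ 0.5 -0.7  0.2] w 40.05952934695582
```

View pics/s15.png

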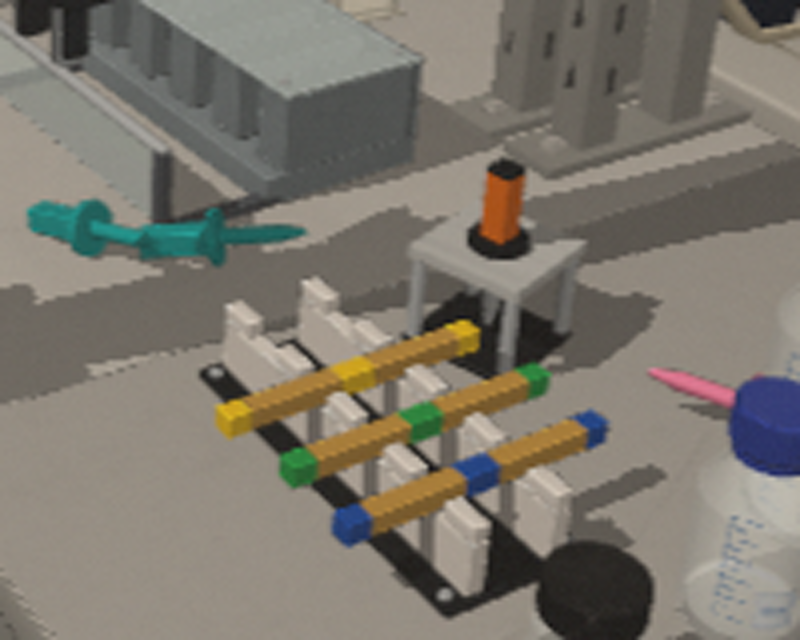

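View pics/t15.png

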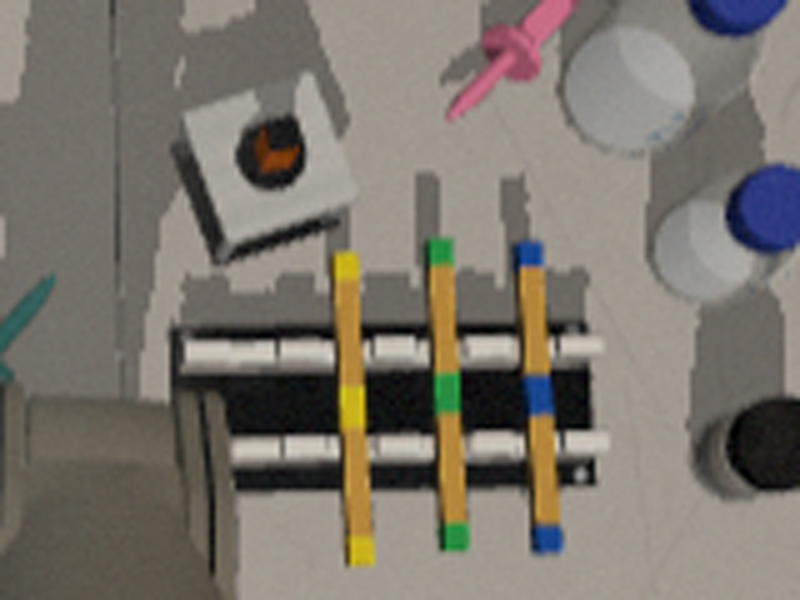

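Run:
```python
from h import *
k=lambda pts:crop(pts,325,160,5)
for n,q in zip("ygb",k([(353,407),(447,393),(539,396)])):
    X=atz("top",*q,54);print(n,X,loc(BED,X))
p=cv2.imread("pics/t15full.png"); a=cv2.resize(p[170:215,355:405],None,fx=12,fy=12,interpolation=cv2.INTER_CUBIC)
s,d=get_image("scene"); b=cv2.resize(s[230:275,380:430],None,fx=12,fy=12,interpolation=cv2.INTER_CUBIC)
cv2.imwrite("pics/p1.png",a);cv2.imwrite("pics/p2.png",b)
t,dt=get_image("top"); print(dt[180:200,370:390].round(0).astype(int))
```

```text
y [ 501.8 -239.    54. ] [-7.3 26.4 54. ]
g [ 509.3 -293.2   54. ] [ -0.4 -27.9  54. ]
b [ 507. -346.   54.] [ -3.3 -80.6  54. ]
[[1307 1310 1306 1299 1306 1307 1301 1300 1304 1308 1311 1307 1311 1298
  1302 1307 1299 1308 1306 1305]
 [1305 1302 1309 1300 1307 1300 1306 1305 1304 1302 1303 1304 1303 1307
  1303 1303 1302 1303 1309 1304]
 [1302 1308 1307 1303 1305 1303 1303 1307 1299 1305 1305 1303 1302 1250
  1306 1304 1304 1306 1304 1300]
 [1306 1299 1302 1306 1301 1301 1306 1306 1307 1246 1246 1245 1242 1243
  1245 1307 1305 1308 1305 1301]
 [1302 1302 1303 1298 1302 1301 1296 1299 1244 1246 1244 1243 1243 1251
  1247 1307 1305 1308 1304 1305]
 [1303 1305 1303 1304 1307 1295 1296 1261 1245 1244 1247 1244 1251 1245
  1248 1301 1303 1305 1299 1304]
 [1303 1300 1302 1304 1295 1300 1295 1258 1249 1243 1246 1247 1242 1250
  1242 1303 1304 1299 1300 1305]
 [1301 1304 1303 1298 1295 1293 1277 1262 1248 1242 1241 1241 1242 1242
  1247 1246 1300 1301 1303 1306]
 [1300 1301 1297 1300 1296 1293 1284 1270 1254 1243 1245 1242 1245 1245
  1246 1247 1304 1302 1305 1296]
 [1303 1297 1294 1296 1293
[... 429 characters left out ...]
8 1291 1290 1289 1294 1293 1293 1294
  1290 1294 1297 1301 1300 1301]
 [1300 1299 1299 1299 1294 1295 1291 1289 1293 1297 1297 1291 1294 1295
  1295 1303 1298 1299 1299 1298]
 [1297 1298 1301 1300 1295 1292 1288 1293 1292 1289 1294 1288 1293 1294
  1300 1305 1301 1297 1301 1296]
 [1298 1298 1299 1297 1302 1298 1296 1294 1294 1297 1291 1296 1292 1294
  1299 1297 1298 1300 1300 1300]
 [1291 1297 1299 1299 1295 1298 1293 1302 1290 1299 1298 1300 1299 1298
  1298 1297 1304 1300 1300 1305]
 [1292 1296 1299 1298 1297 1291 1300 1300 1296 1295 1300 1302    0 1299
  1301 1300 1303 1296 1293 1300]
 [1296 1298 1295 1297 1301 1302 1300 1295 1292 1294 1297 1301 1295 1298
  1299 1302 1300 1301 1295 1299]]
```

View pics/p1.png

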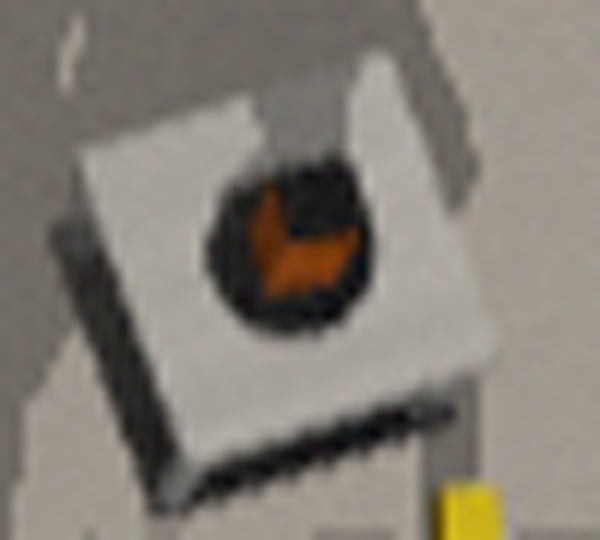

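View pics/p2.png

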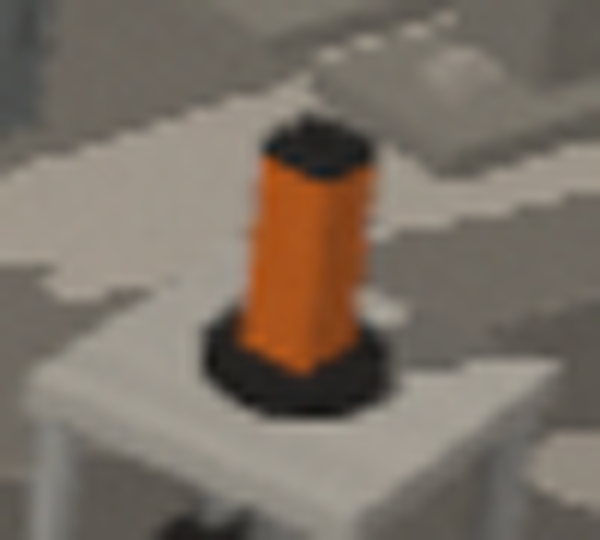

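Run:
```python
from h import *
c=lambda pts:crop(pts,380,230,12)
q=c([(242,342),(305,370),(358,337),(264,155),(322,180),(375,162)])
print("cam",-calibration("scene")["R"].T@calibration("scene")["t"])
t=crop([(290,240),(270,188),(358,232)],355,170,12)
best=[]
import itertools
for z0 in [0]:
  # corners by angle relative; camera at direction; near corner=(-9,-9)? try 4
  cs=[(9,9),(-9,9),(-9,-9),(9,-9)]
  for i in range(4):
    for s in (1,-1):
      L=[cs[(i+s)%4],cs[i],cs[(i-s)%4]]
      obs=[("scene",*q[j],(*L[j%3],78 if j<3 else 128)) for j in range(6)]
      p,r=fit(obs,(646,-192,.3)); best.append((np.abs(r).mean(),p[0],p[1],p[2]*57.3%90,i,s))
for b in sorted(best)[:3]: print(b)
# depth
pts=[]
for k in range(6):
    im,d=get_image("top"); m=(d>1236)&(d<1253); m[:175]=0;m[200:]=0;m[:,:365]=0;m[:,395:]=0
    v,u=np.nonzero(m); pts+=[atz("top",a,b,128)[:2] for a,b in zip(u,v)]
pts=np.float32(pts); print(len(pts)/6,pts.mean(0),cv2.minAreaRect(pts))
print("collar",atz("top",*crop([(290,247)],355,170,12)[0],78))
```

```text
cam [ -53.7 -955.8  684.2]
(np.float64(0.7473674449688374), np.float64(645.7939922215921), np.float64(-192.72212220014066), np.float64(13.110283880151144), 0, -1)
(np.float64(0.7473674665081068), np.float64(645.7939918442315), np.float64(-192.72212188410015), np.float64(13.10366097389624), 1, -1)
(np.float64(0.7473683266612431), np.float64(645.7939748292849), np.float64(-192.72211156569637), np.float64(13.09730384528937), 2, -1)
50.0 [ 644.2 -192.8] ((643.99609375, -192.1920928955078), (19.634889602661133, 20.451868057250977), 13.738245964050293)
collar [ 645.2 -192.7   78. ]
```

Run:
```python
from h import *
st()
plan(np.array([645,-192.6,200]),down(np.radians(13.4)+np.pi/2),8)
```

```text
30.07 [400.6 -60.2 203.5] z [ 0. -0. -1.] x [-0.  1. -0.] F [ 0.1 -0.4 -0.3] w 39.93465504924478
total 277.97454000086714 turn [  0.1   0.1 -12.9]
[-16.8  30.4   0.5] [ 0.   0.  -1.6]
[-17.7  29.9   0.5] [ 0.   0.  -1.6]
[-18.5  29.4   0.5] [ 0.   0.  -1.6]
[-19.3  28.9   0.5] [ 0.   0.  -1.6]
[-20.1  28.3   0.5] [ 0.   0.  -1.6]
[-20.9  27.7   0.5] [ 0.   0.  -1.6]
[-21.7  27.1   0.5] [ 0.   0.  -1.6]
[-22.4  26.5   0.5] [ 0.   0.  -1.6]
```

Emit:
play_rows --targets '[{"slide":[-17,30,0.5],"turn":[0,0,-1.6],"hand":40},{"slide":[-18,30,0.5],"turn":[0,0,-1.6],"hand":40},{"slide":[-18,29,0.5],"turn":[0,0,-1.6],"hand":40},{"slide":[-19,29,0.5],"turn":[0,0,-1.6],"hand":40},{"slide":[-20,28,0.5],"turn":[0,0,-1.6],"hand":40}]'

```text
clock: 30.7
eef_pos: [553.2, -142.8, 201.2]
tool_rot: [3.14, 0.001, 1.72]
force: [-0.1, -0.4, 0.2]
width: 39.7
```

Emit:
play_rows --targets '[{"slide":[-21,28,0.5],"turn":[0,0,-1.6],"hand":40},{"slide":[-22,27,0.5],"turn":[0,0,-1.6],"hand":40},{"slide":[-22,26,0.5],"turn":[0,0,-1.6],"hand":40},{"slide":[0,0,0],"turn":[0,0,0],"hand":40},{"slide":[0,0,0],"turn":[0,0,0],"hand":40}]'

```text
clock: 31.32
eef_pos: [642.6, -191.4, 199.5]
tool_rot: [3.142, 0.0, 1.803]
force: [0.8, 0.8, 1.0]
width: 39.9
```

Run:
```python
from h import *
st()
plan(np.array([645,-192.6,140]),down(np.radians(13.4)+np.pi/2),2)
p,d=get_image("scene"); cv2.imwrite("pics/s16.png",cv2.resize(p[170:290,320:480],None,fx=5,fy=5,interpolation=cv2.INTER_CUBIC))
```

```text
31.32 [ 642.6 -191.4  199.5] z [ 0. -0. -1.] x [-0.2  1.  -0. ] F [0.8 0.8 1. ] w 39.897246779071175
total 59.59665523866903 turn [ 0.   0.  -0.1]
[-0.9  1.  29.8] [ 0.  0. -0.]
[-0.9  1.  29.8] [ 0.  0. -0.]
```

View pics/s16.png

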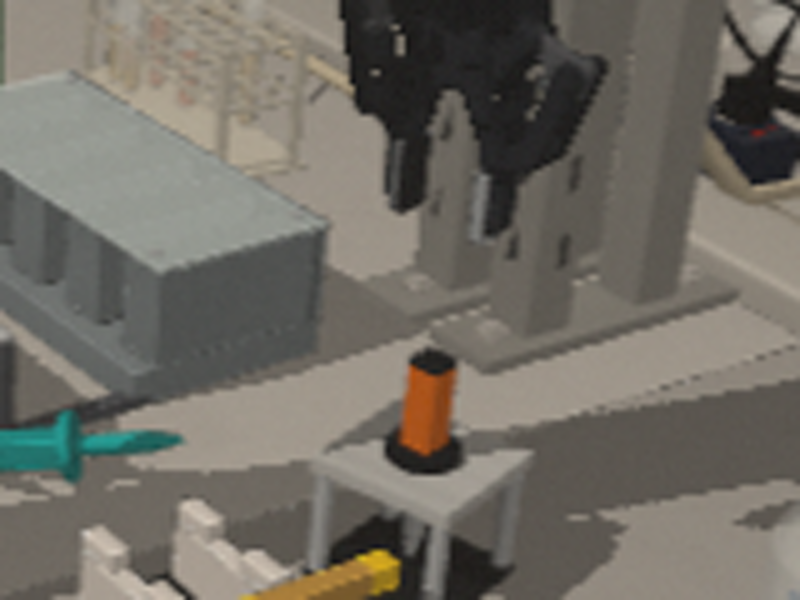

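Emit:
play_rows --targets '[{"slide":[-1,1,20],"turn":[0,0,0],"hand":40},{"slide":[-1,1,25],"turn":[0,0,0],"hand":40},{"slide":[0,0,20],"turn":[0,0,0],"hand":40},{"slide":[0,0,0],"turn":[0,0,0],"hand":40}]'

```text
clock: 31.88
eef_pos: [644.2, -192.3, 133.9]
tool_rot: [-3.14, -0.001, 1.804]
force: [0.7, 0.5, -0.4]
width: 40.2
```

Run:
```python
from h import *
st()
plan(np.array([645,-192.6,86]),down(np.radians(13.4)+np.pi/2),3)
p,d=get_image("scene"); cv2.imwrite("pics/s17.png",cv2.resize(p[170:290,320:480],None,fx=5,fy=5,interpolation=cv2.INTER_CUBIC))
p,d=get_image("top"); cv2.imwrite("pics/t17.png",cv2.resize(p[150:240,320:440],None,fx=6,fy=6,interpolation=cv2.INTER_CUBIC))
```

```text
31.88 [ 644.2 -192.3  133.9] z [-0.  0. -1.] x [-0.2  1.   0. ] F [ 0.7  0.5 -0.4] w 40.150980287507906
total 47.88789729038032 turn [-0.1 -0.  -0. ]
[-0.2  0.3 16. ] [-0. -0. -0.]
[-0.2  0.3 16. ] [-0. -0. -0.]
[-0.2  0.2 16. ] [-0. -0. -0.]
```

View pics/s17.png

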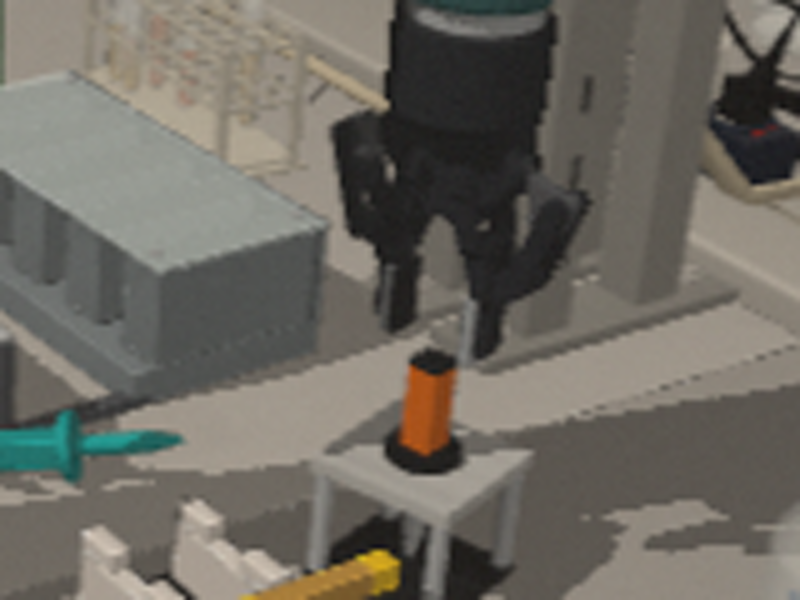

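View pics/t17.png

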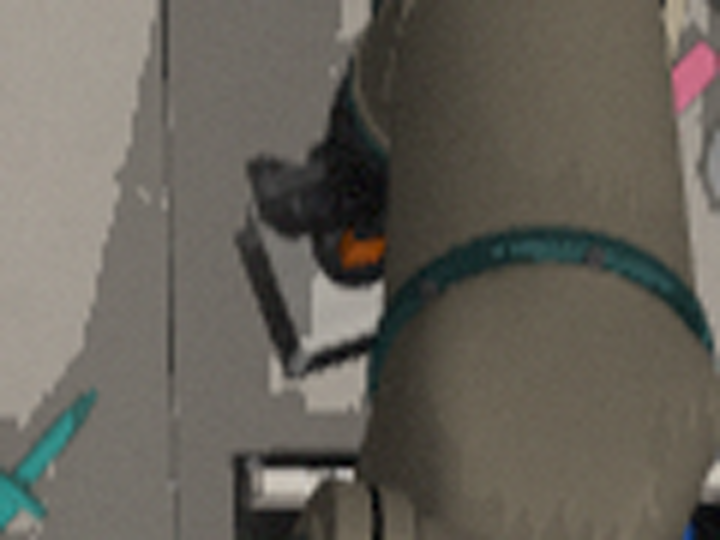

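Emit:
play_rows --targets '[{"slide":[0,0.5,15],"turn":[0,0,0],"hand":40},{"slide":[0,0,15],"turn":[0,0,0],"hand":40},{"slide":[0,0,10],"turn":[0,0,0],"hand":40},{"slide":[0,0,6],"turn":[0,0,0],"hand":40},{"slide":[0,0,0],"turn":[0,0,0],"hand":40}]'

```text
clock: 32.6
eef_pos: [646.4, -193.1, 88.5]
tool_rot: [3.141, 0.001, 1.804]
force: [-0.3, -0.4, 0.1]
width: 39.8
```

Emit:
play_rows --targets '[{"slide":[0,0,0],"turn":[0,0,0],"hand":26},{"slide":[0,0,0],"turn":[0,0,0],"hand":18},{"slide":[0,0,0],"turn":[0,0,0],"hand":10},{"slide":[0,0,0],"turn":[0,0,0],"hand":10},{"slide":[0,0,0],"turn":[0,0,0],"hand":10}]'

```text
clock: 33.22
eef_pos: [647.1, -193.2, 89.8]
tool_rot: [3.139, 0.002, 1.804]
force: [-1.4, 0.7, 5.5]
width: 17.1
```

Run:
```python
from h import *
st()
p,d=get_image("scene"); cv2.imwrite("pics/s18.png",cv2.resize(p[170:290,320:480],None,fx=5,fy=5,interpolation=cv2.INTER_CUBIC))
```

```text
33.23 [ 647.1 -193.2   89.8] z [ 0. -0. -1.] x [-0.2  1.  -0. ] F [-1.4  0.7  5.5] w 17.13504073314066
```

View pics/s18.png

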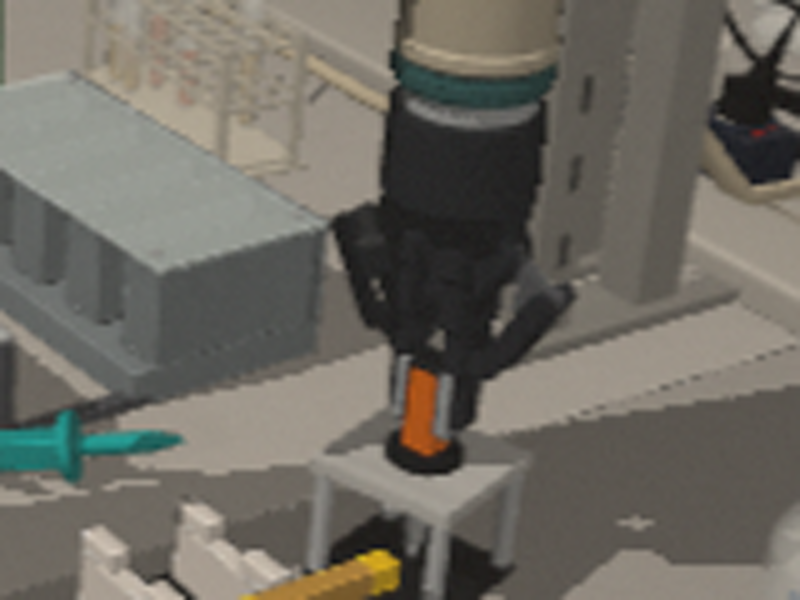

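Emit:
play_rows --targets '[{"slide":[0,0,-10],"turn":[0,0,0],"hand":10},{"slide":[0,0,-25],"turn":[0,0,0],"hand":10},{"slide":[0,0,-25],"turn":[0,0,0],"hand":10},{"slide":[0,0,-25],"turn":[0,0,0],"hand":10},{"slide":[0,0,-25],"turn":[0,0,0],"hand":10}]'

```text
clock: 33.9
eef_pos: [646.0, -193.3, 199.9]
tool_rot: [3.141, 0.001, 1.804]
force: [0.9, 0.2, -1.3]
width: 17.0
```

Run:
```python
from h import *
st()
p,R=now()
print("tip pred scene",proj("scene",p+R.apply([0,0,77.8])),"top",proj("top",p+R.apply([0,0,77.8])))
plan(np.array([501.8,-239,190]),R,5)
p,d=get_image("scene"); cv2.imwrite("pics/s19.png",cv2.resize(p[170:290,320:480],None,fx=5,fy=5,interpolation=cv2.INTER_CUBIC))
```

```text
33.9 [ 646.  -193.3  199.9] z [ 0. -0. -1.] x [-0.2  1.  -0. ] F [ 0.9  0.2 -1.3] w 17.049638364459256
tip pred scene [406.3 243.6] top [381.1 185.9]
total 151.61908852408672 turn [0. 0. 0.]
[ -2.2 -30.2   2. ] [0. 0. 0.]
[ -2.2 -30.2   2. ] [0. 0. 0.]
[ -2.2 -30.2   2. ] [0. 0. 0.]
[ -2.2 -30.2   2. ] [0. 0. 0.]
[ -2.2 -30.2   2. ] [0. 0. 0.]
```

View pics/s19.png

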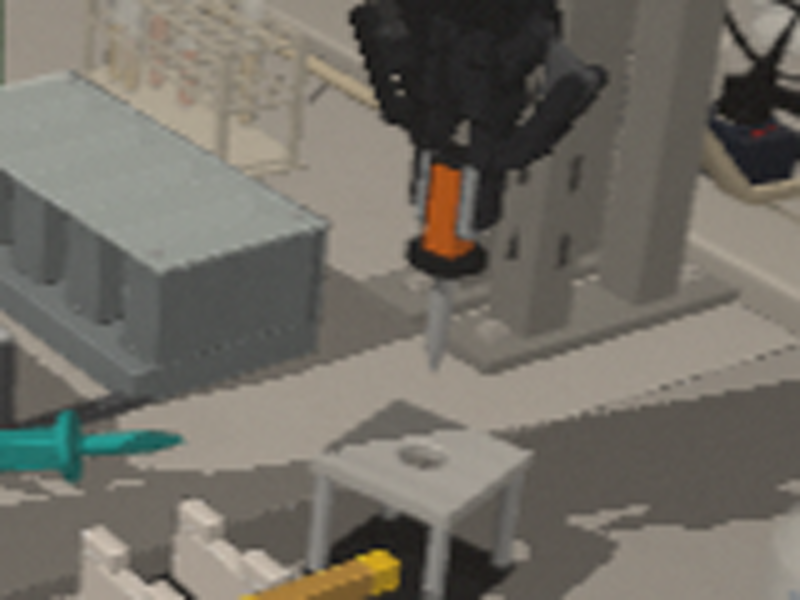

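Emit:
play_rows --targets '[{"slide":[-2,-25,0],"turn":[0,0,0],"hand":10},{"slide":[-2,-30,0],"turn":[0,0,0],"hand":10},{"slide":[-2,-30,0],"turn":[0,0,0],"hand":10},{"slide":[-2,-30,0],"turn":[0,0,0],"hand":10},{"slide":[-3,-35,0],"turn":[0,0,0],"hand":10}]'

```text
clock: 34.58
eef_pos: [502.1, -238.5, 198.5]
tool_rot: [3.14, 0.001, 1.804]
force: [-0.2, -0.8, -0.6]
width: 17.4
```

Emit:
play_rows --targets '[{"slide":[0,0,20],"turn":[0,0,0],"hand":10},{"slide":[0,0,10],"turn":[0,0,0],"hand":10},{"slide":[0,0,0],"turn":[0,0,0],"hand":10}]'

```text
clock: 34.95
eef_pos: [502.9, -237.9, 168.0]
tool_rot: [3.141, 0.0, 1.804]
force: [-0.0, 0.7, -1.5]
width: 17.6
```

Run:
```python
from h import *
st()
p,R=now()
print("hole scene z72",atz("scene",*crop([(422,455)],320,170,5)[0],72))
print("tip pred scene",proj("scene",p+R.apply([0,0,77.8])))
plan(np.array([501.8,-239,140]),down(R.as_euler('xyz')[2]),1)
p,d=get_image("scene"); cv2.imwrite("pics/s20.png",cv2.resize(p[200:320,320:480],None,fx=5,fy=5,interpolation=cv2.INTER_CUBIC))
p,d=get_image("top"); cv2.imwrite("pics/t20.png",cv2.resize(p[160:280,325:485],None,fx=5,fy=5,interpolation=cv2.INTER_CUBIC))
```

```text
34.95 [ 502.9 -237.9  168. ] z [ 0. -0. -1.] x [-0.2  1.  -0. ] F [-0.   0.7 -1.5] w 17.64618986987358
hole scene z72 [ 646.8 -191.8   72. ]
tip pred scene [368.3 278.5]
total 28.07724765186994 turn [0. 0. 0.]
[-0.8 -1.4 28. ] [0. 0. 0.]
```

View pics/s20.png

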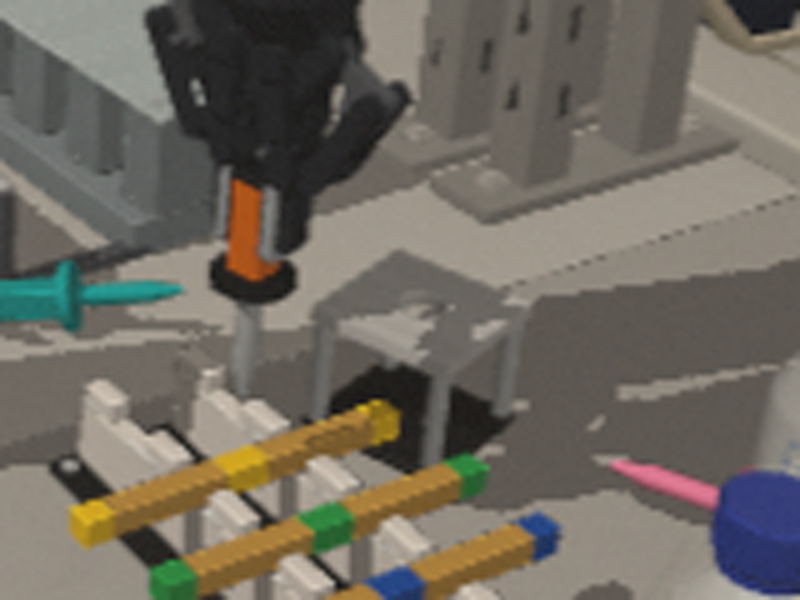

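View pics/t20.png

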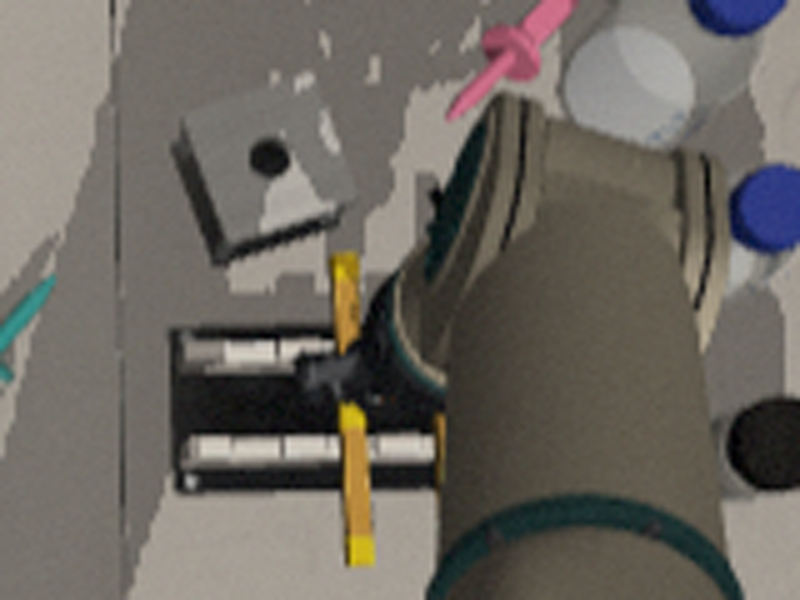

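Emit:
play_rows --targets '[{"slide":[-0.8,-1,12],"turn":[0,0,0],"hand":10},{"slide":[0,0,12],"turn":[0,0,0],"hand":10},{"slide":[0,0,6],"turn":[0,0,0],"hand":10},{"slide":[0,0,0],"turn":[0,0,0],"hand":10}]'

```text
clock: 35.55
eef_pos: [502.0, -239.3, 138.2]
tool_rot: [3.141, 0.001, 1.804]
force: [-0.3, -0.2, -0.6]
width: 17.2
```

Run:
```python
from h import *
st()
print("hole top z72",atz("top",*crop([(270,158)],325,160,5)[0],72))
p,d=get_image("scene"); cv2.imwrite("pics/s21.png",cv2.resize(p[240:320,330:430],None,fx=7,fy=7,interpolation=cv2.INTER_CUBIC))
```

```text
35.55 [ 502.  -239.3  138.2] z [ 0. -0. -1.] x [-0.2  1.  -0. ] F [-0.3 -0.2 -0.6] w 17.171481419935613
hole top z72 [ 643.6 -193.2   72. ]
```

View pics/s21.png

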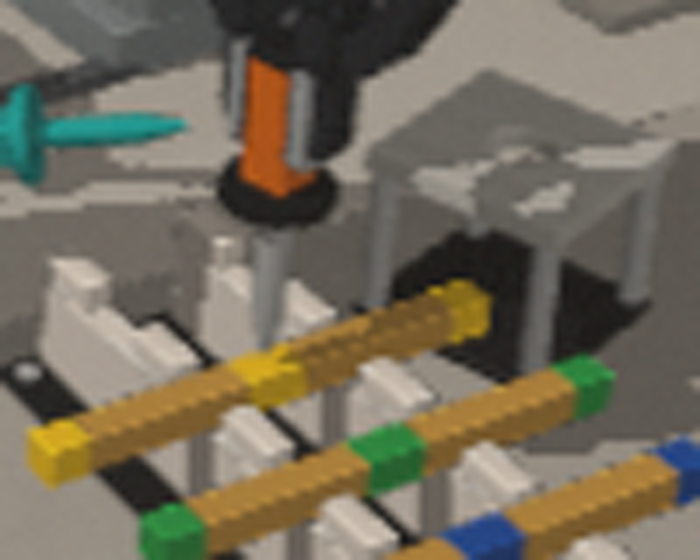

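Tip hangs just above the yellow band (crop 263,345; band ~270,370). I step down gently.

Emit:
play_rows --targets '[{"slide":[0,0,3],"turn":[0,0,0],"hand":10},{"slide":[0,0,1],"turn":[0,0,0],"hand":10},{"slide":[0,0,0],"turn":[0,0,0],"hand":10}]'

```text
clock: 35.98
eef_pos: [502.4, -239.6, 135.0]
tool_rot: [3.14, 0.002, 1.804]
force: [1.0, 0.7, -1.7]
width: 17.2
```

Emit:
play_rows --targets '[{"slide":[0,0,1.5],"turn":[0,0,0],"hand":10},{"slide":[0,0,0],"turn":[0,0,0],"hand":10}]'

```text
clock: 36.22
eef_pos: [502.4, -239.5, 133.4]
tool_rot: [3.14, 0.001, 1.804]
force: [0.7, -0.6, -1.7]
width: 17.3
```

Emit:
play_rows --targets '[{"slide":[0,0,1],"turn":[0,0,0],"hand":10},{"slide":[0,0,0],"turn":[0,0,0],"hand":10}]'

```text
clock: 36.48
eef_pos: [502.4, -239.5, 132.4]
tool_rot: [3.14, 0.001, 1.804]
force: [-0.5, -0.2, -1.6]
width: 17.4
```

Emit:
play_rows --targets '[{"slide":[0,0,1],"turn":[0,0,0],"hand":10},{"slide":[0,0,0],"turn":[0,0,0],"hand":10}]'

```text
clock: 36.72
eef_pos: [502.5, -239.5, 131.6]
tool_rot: [3.14, 0.002, 1.804]
force: [-0.9, 0.8, 1.7]
width: 17.7
```

Emit:
play_rows --targets '[{"slide":[0,0,1],"turn":[0,0,0],"hand":10},{"slide":[0,0,0],"turn":[0,0,0],"hand":10}]'

```text
clock: 36.98
eef_pos: [502.7, -239.6, 131.3]
tool_rot: [3.139, 0.002, 1.804]
force: [-1.6, -0.3, 7.4]
width: 17.7
```

Emit:
play_rows --targets '[{"slide":[0,0,1],"turn":[0,0,0],"hand":10},{"slide":[0,0,0],"turn":[0,0,0],"hand":10}]'

```text
clock: 37.22
eef_pos: [502.9, -239.6, 131.0]
tool_rot: [3.139, 0.002, 1.804]
force: [-2.6, 0.2, 13.0]
width: 17.0
```

Emit:
play_rows --targets '[{"slide":[0,0,0],"turn":[0,0,0],"hand":10},{"slide":[0,0,0],"turn":[0,0,0],"hand":10},{"slide":[0,0,0],"turn":[0,0,0],"hand":10},{"slide":[0,0,0],"turn":[0,0,0],"hand":10}]'

```text
clock: 37.72
eef_pos: [502.8, -239.7, 131.0]
tool_rot: [3.139, 0.002, 1.804]
force: [-2.9, 0.4, 12.7]
width: 17.6
```

Run:
```python
from h import *
st()
p,R=now()
a=p+[0,0,35]; plan(a,R,2); plan(np.array([509.3,-293.2,a[2]]),R,2,(a,R))
p,d=get_image("scene"); cv2.imwrite("pics/s22.png",cv2.resize(p[240:320,330:430],None,fx=7,fy=7,interpolation=cv2.INTER_CUBIC))
```

```text
37.73 [ 502.8 -239.7  131. ] z [ 0. -0. -1.] x [-0.2  1.  -0. ] F [-2.9  0.4 12.7] w 17.551681287497768
total 35.0 turn [0. 0. 0.]
[ -0.    0.  -17.5] [0. 0. 0.]
[ -0.    0.  -17.5] [0. 0. 0.]
total 53.931353391148775 turn [0. 0. 0.]
[-26.8  -3.    0.1] [0. 0. 0.]
[-26.8  -3.    0.1] [0. 0. 0.]
```

View pics/s22.png

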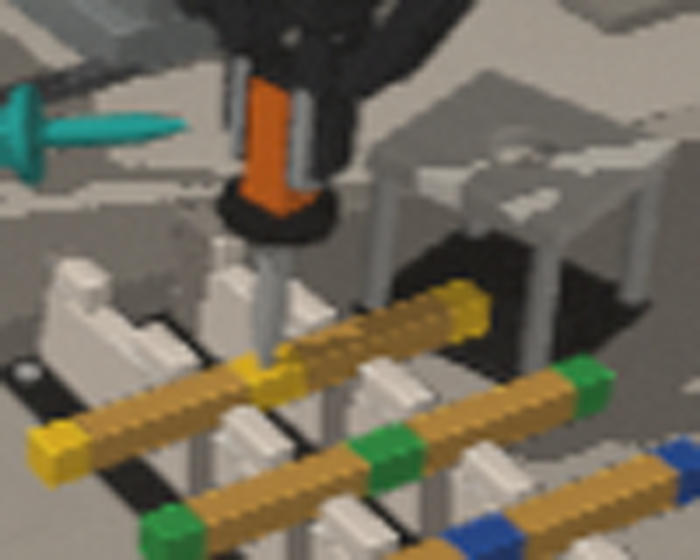

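Emit:
play_rows --targets '[{"slide":[0,0,-15],"turn":[0,0,0],"hand":10},{"slide":[0,0,-22],"turn":[0,0,0],"hand":10},{"slide":[-27,-3,0],"turn":[0,0,0],"hand":10},{"slide":[-27,-3,0],"turn":[0,0,0],"hand":10},{"slide":[0,0,0],"turn":[0,0,0],"hand":10}]'

```text
clock: 38.4
eef_pos: [508.7, -296.3, 166.8]
tool_rot: [3.14, 0.003, 1.8]
force: [0.2, 0.5, -1.1]
width: 17.5
```

Run:
```python
from h import *
st()
p,R=now()
plan(np.array([509.3,-293.2,137]),down(R.as_euler('xyz')[2]),2)
p,d=get_image("scene"); cv2.imwrite("pics/s23.png",cv2.resize(p[230:340,320:460],None,fx=5.5,fy=5.5,interpolation=cv2.INTER_CUBIC))
```

```text
38.4 [ 508.7 -296.3  166.8] z [ 0. -0. -1.] x [-0.2  1.  -0. ] F [ 0.2  0.5 -1.1] w 17.547627235840572
total 30.00534827404206 turn [0.1 0.2 0. ]
[ 1.5  0.6 14.9] [0.1 0.1 0. ]
[ 1.5  0.6 14.9] [0.1 0.1 0. ]
```

View pics/s23.png

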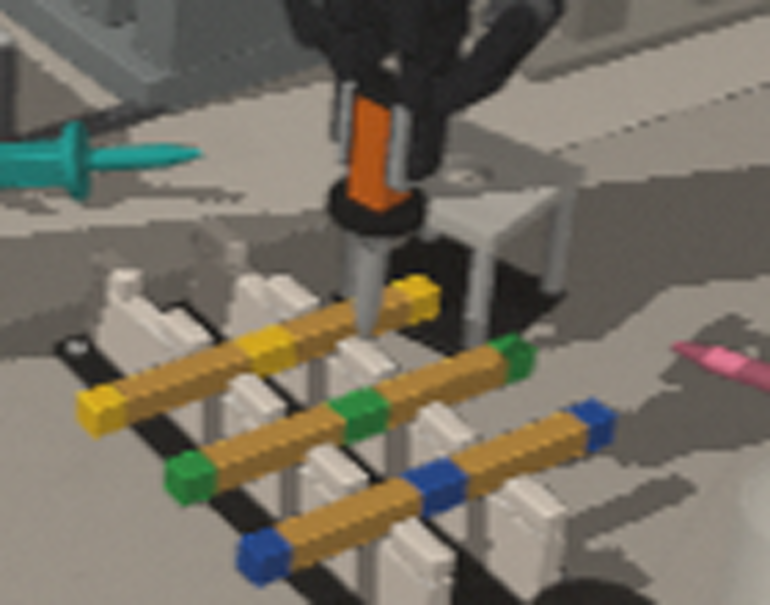

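Emit:
play_rows --targets '[{"slide":[2,0.8,12],"turn":[0,0.1,0],"hand":10},{"slide":[0,0,12],"turn":[0,0,0],"hand":10},{"slide":[0,0,6],"turn":[0,0,0],"hand":10},{"slide":[0,0,0],"turn":[0,0,0],"hand":10}]'

```text
clock: 38.95
eef_pos: [508.9, -290.7, 135.6]
tool_rot: [3.141, -0.001, 1.804]
force: [0.5, -0.7, -1.5]
width: 17.3
```

Emit:
play_rows --targets '[{"slide":[0,0,2],"turn":[0,0,0],"hand":10},{"slide":[0,0,1.5],"turn":[0,0,0],"hand":10},{"slide":[0,0,0],"turn":[0,0,0],"hand":10}]'

```text
clock: 39.33
eef_pos: [509.4, -291.3, 133.1]
tool_rot: [3.14, -0.0, 1.804]
force: [-0.0, -0.4, -0.0]
width: 17.2
```

Emit:
play_rows --targets '[{"slide":[-1.5,0,0],"turn":[0,0,0],"hand":10},{"slide":[0,0,1],"turn":[0,0,0],"hand":10},{"slide":[0,0,1],"turn":[0,0,0],"hand":10},{"slide":[0,0,0],"turn":[0,0,0],"hand":10}]'

```text
clock: 39.83
eef_pos: [509.9, -292.9, 131.5]
tool_rot: [3.14, 0.0, 1.804]
force: [-1.1, -0.2, 3.0]
width: 17.2
```

Emit:
play_rows --targets '[{"slide":[0,0,1],"turn":[0,0,0],"hand":10},{"slide":[0,0,0],"turn":[0,0,0],"hand":10}]'

```text
clock: 40.08
eef_pos: [510.1, -293.0, 131.2]
tool_rot: [3.139, 0.001, 1.804]
force: [-1.7, 0.2, 9.2]
width: 17.4
```

Emit:
play_rows --targets '[{"slide":[0,0,0.5],"turn":[0,0,0],"hand":10},{"slide":[0,0,0],"turn":[0,0,0],"hand":10},{"slide":[0,0,0],"turn":[0,0,0],"hand":10},{"slide":[0,0,0],"turn":[0,0,0],"hand":10},{"slide":[0,0,0],"turn":[0,0,0],"hand":10}]'

```text
clock: 40.7
eef_pos: [510.1, -293.0, 131.1]
tool_rot: [3.139, 0.001, 1.804]
force: [-2.0, 0.2, 11.1]
width: 17.0
```

Run:
```python
from h import *
st()
p,R=now()
plan(np.array([507,-346,p[2]]),down(R.as_euler('xyz')[2]),2)
p,d=get_image("scene"); cv2.imwrite("pics/s24.png",cv2.resize(p[230:340,320:460],None,fx=5.5,fy=5.5,interpolation=cv2.INTER_CUBIC))
```

```text
40.7 [ 510.1 -293.   131.1] z [ 0. -0. -1.] x [-0.2  1.  -0. ] F [-2.   0.2 11.1] w 16.998035828162358
total 53.11625847472051 turn [0.1 0.  0. ]
[-25.4  -7.6  -0. ] [0.1 0.  0. ]
[-25.4  -7.6  -0. ] [0.1 0.  0. ]
```

View pics/s24.png

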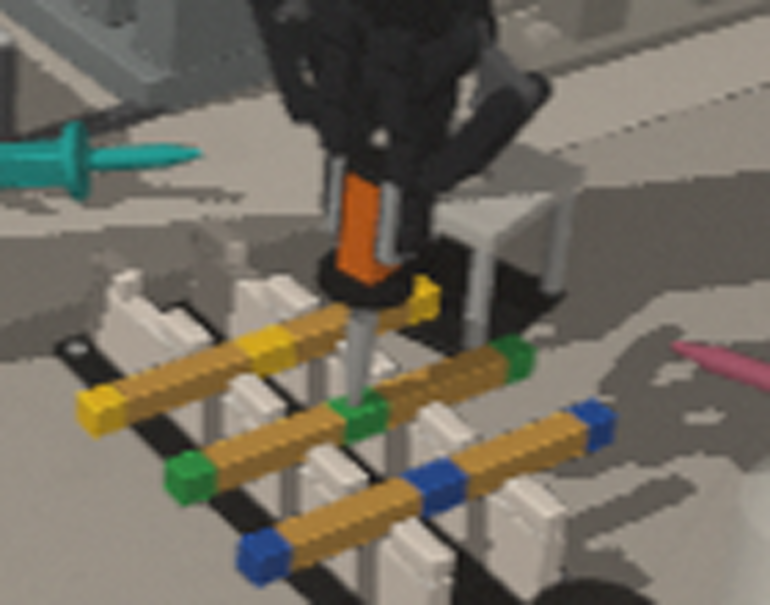

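Emit:
play_rows --targets '[{"slide":[0,0,-15],"turn":[0,0,0],"hand":10},{"slide":[0,0,-20],"turn":[0,0,0],"hand":10},{"slide":[-25,-8,0],"turn":[0,0,0],"hand":10},{"slide":[-25,-8,0],"turn":[0,0,0],"hand":10},{"slide":[0,0,0],"turn":[0,0,0],"hand":10}]'

```text
clock: 41.38
eef_pos: [504.7, -347.9, 164.6]
tool_rot: [3.14, 0.001, 1.8]
force: [0.2, 0.8, -1.9]
width: 17.2
```

Emit:
play_rows --targets '[{"slide":[0,0,12],"turn":[0,0,0],"hand":10},{"slide":[0,0,12],"turn":[0,0,0],"hand":10},{"slide":[0,0,4],"turn":[0,0,0],"hand":10},{"slide":[0,0,0],"turn":[0,0,0],"hand":10}]'

```text
clock: 41.88
eef_pos: [505.6, -344.4, 135.8]
tool_rot: [3.141, -0.001, 1.804]
force: [0.5, 0.4, -0.6]
width: 17.6
```

Run:
```python
from h import *
st()
p,R=now()
plan(np.array([507,-346,p[2]]),down(R.as_euler('xyz')[2]),1)
p,d=get_image("scene"); cv2.imwrite("pics/s25.png",cv2.resize(p[230:340,320:460],None,fx=5.5,fy=5.5,interpolation=cv2.INTER_CUBIC))
```

```text
41.88 [ 505.6 -344.4  135.8] z [ 0.  0. -1.] x [-0.2  1.   0. ] F [ 0.5  0.4 -0.6] w 17.609853958549277
total 2.1473074933074865 turn [ 0.  -0.1 -0. ]
[-1.9  1.  -0. ] [ 0.  -0.1 -0. ]
```

View pics/s25.png

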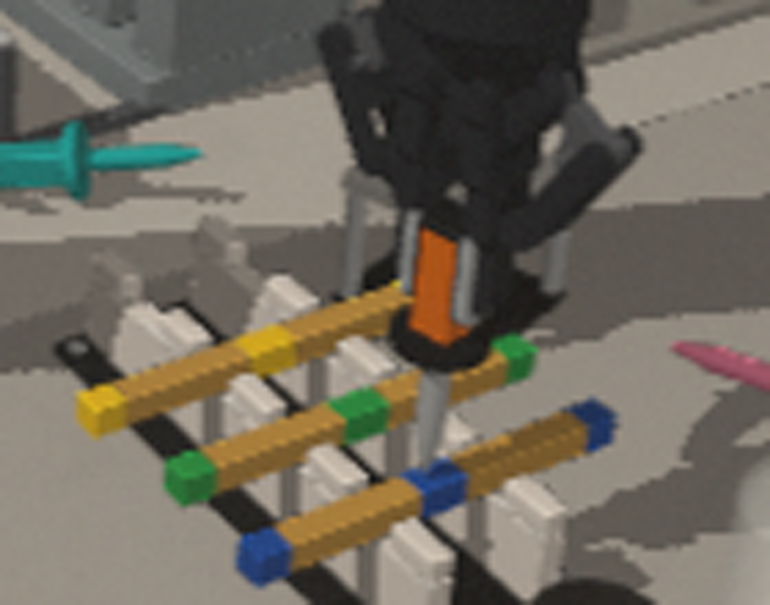

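Emit:
play_rows --targets '[{"slide":[-1.5,1,0],"turn":[0,0,0],"hand":10},{"slide":[0,0,3],"turn":[0,0,0],"hand":10},{"slide":[0,0,1],"turn":[0,0,0],"hand":10},{"slide":[0,0,1],"turn":[0,0,0],"hand":10},{"slide":[0,0,0],"turn":[0,0,0],"hand":10}]'

```text
clock: 42.55
eef_pos: [507.0, -346.3, 131.7]
tool_rot: [3.14, -0.0, 1.804]
force: [0.2, -0.2, 1.5]
width: 17.5
```

Emit:
play_rows --targets '[{"slide":[0,0,1],"turn":[0,0,0],"hand":10},{"slide":[0,0,0],"turn":[0,0,0],"hand":10}]'

```text
clock: 42.8
eef_pos: [507.1, -346.4, 131.4]
tool_rot: [3.14, 0.0, 1.804]
force: [-1.8, 0.4, 7.3]
width: 17.4
```

Emit:
play_rows --targets '[{"slide":[0,0,0.5],"turn":[0,0,0],"hand":10},{"slide":[0,0,0],"turn":[0,0,0],"hand":10},{"slide":[0,0,0],"turn":[0,0,0],"hand":10},{"slide":[0,0,0],"turn":[0,0,0],"hand":10},{"slide":[0,0,0],"turn":[0,0,0],"hand":10}]'

```text
clock: 43.42
eef_pos: [507.2, -346.4, 131.2]
tool_rot: [3.139, 0.0, 1.804]
force: [-1.7, 0.9, 8.0]
width: 17.3
```

Run:
```python
from h import *
st()
p,R=now()
p2=p+[0,0,70]
plan(np.array([646,-193.2,205]),down(R.as_euler('xyz')[2]),7,(p2,R))
p,d=get_image("scene"); cv2.imwrite("pics/s26.png",cv2.resize(p[230:340,320:460],None,fx=5.5,fy=5.5,interpolation=cv2.INTER_CUBIC))
```

```text
43.42 [ 507.2 -346.4  131.2] z [ 0.  0. -1.] x [-0.2  1.  -0. ] F [-1.7  0.9  8. ] w 17.333447669072072
total 206.78480003534975 turn [0.1 0.  0. ]
[16.7 24.3 -0.5] [0. 0. 0.]
[16.7 24.3 -0.5] [0. 0. 0.]
[16.7 24.3 -0.5] [0. 0. 0.]
[16.7 24.3 -0.5] [0. 0. 0.]
[16.7 24.3 -0.5] [0. 0. 0.]
[16.7 24.3 -0.5] [0. 0. 0.]
[16.7 24.3 -0.5] [0. 0. 0.]
```

View pics/s26.png

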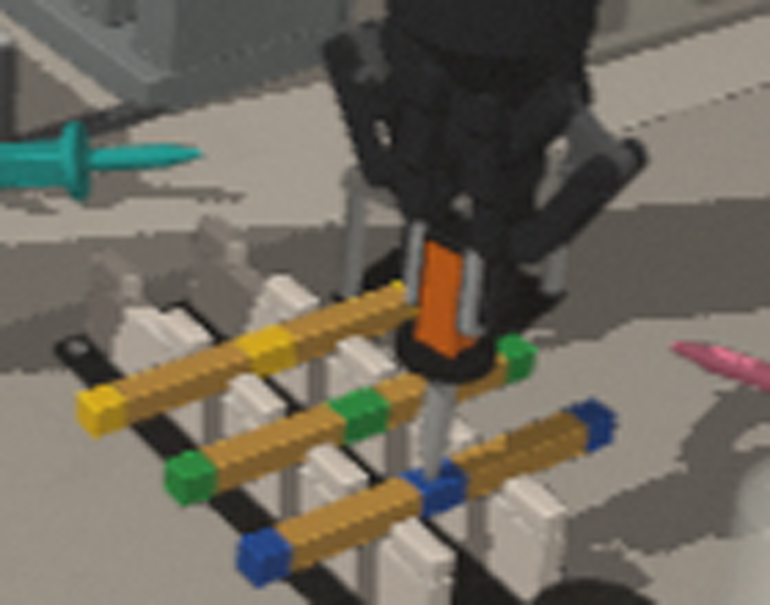

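Emit:
play_rows --targets '[{"slide":[0,0,-20],"turn":[0,0,0],"hand":10},{"slide":[0,0,-30],"turn":[0,0,0],"hand":10},{"slide":[0,0,-22],"turn":[0,0,0],"hand":10},{"slide":[17,24,0],"turn":[0,0,0],"hand":10},{"slide":[17,24,0],"turn":[0,0,0],"hand":10}]'

```text
clock: 44.1
eef_pos: [546.1, -302.1, 202.3]
tool_rot: [3.139, 0.0, 1.802]
force: [0.9, 0.5, -0.3]
width: 17.3
```

Emit:
play_rows --targets '[{"slide":[17,24,0],"turn":[0,0,0],"hand":10},{"slide":[17,24,0],"turn":[0,0,0],"hand":10},{"slide":[17,24,0],"turn":[0,0,0],"hand":10},{"slide":[17,24,0],"turn":[0,0,0],"hand":10},{"slide":[15,24,0],"turn":[0,0,0],"hand":10}]'

```text
clock: 44.72
eef_pos: [643.9, -192.7, 201.9]
tool_rot: [3.14, -0.001, 1.804]
force: [0.0, 0.5, -1.3]
width: 17.5
```

Emit:
play_rows --targets '[{"slide":[0,0,0],"turn":[0,0,0],"hand":10},{"slide":[0,0,0],"turn":[0,0,0],"hand":10}]'

```text
clock: 44.98
eef_pos: [642.6, -194.6, 201.8]
tool_rot: [3.141, 0.0, 1.803]
force: [-0.5, -0.1, -1.0]
width: 17.3
```

Run:
```python
from h import *
st()
p,R=now()
print("tip",proj("scene",p+R.apply([0,0,77.8])))
plan(np.array([646,-193.2,180]),down(1.804),1)
p,d=get_image("scene"); cv2.imwrite("pics/s27.png",cv2.resize(p[170:290,320:480],None,fx=5,fy=5,interpolation=cv2.INTER_CUBIC))
```

```text
44.98 [ 642.6 -194.6  201.8] z [ 0. -0. -1.] x [-0.2  1.  -0. ] F [-0.5 -0.1 -1. ] w 17.272965515906076
tip [405.6 243.4]
total 22.15162063275595 turn [ 0.  0. -0.]
[ 0.5  3.6 21.8] [ 0.  0. -0.]
```

View pics/s27.png

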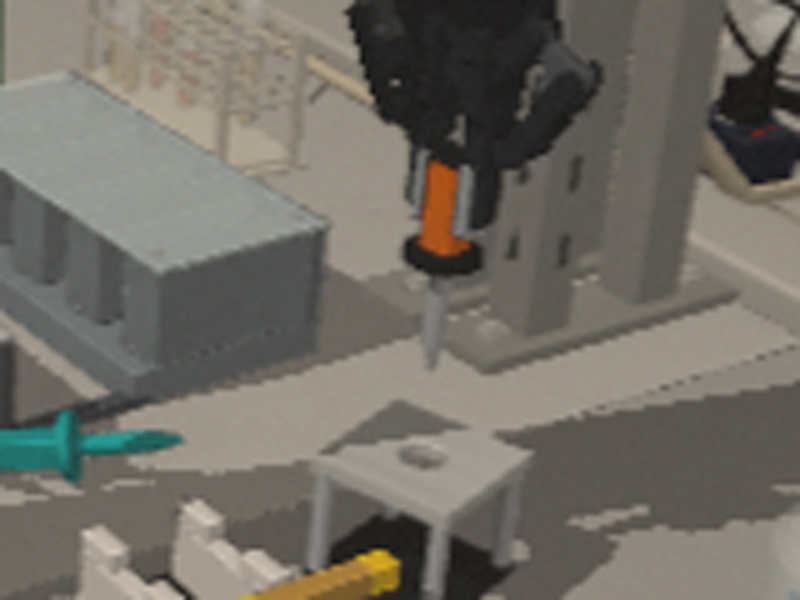

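Emit:
play_rows --targets '[{"slide":[0.5,3.5,10],"turn":[0,0,0],"hand":10},{"slide":[0,0,10],"turn":[0,0,0],"hand":10},{"slide":[0,0,10],"turn":[0,0,0],"hand":10},{"slide":[0,0,0],"turn":[0,0,0],"hand":10}]'

```text
clock: 45.52
eef_pos: [645.7, -192.3, 170.8]
tool_rot: [-3.141, -0.002, 1.804]
force: [-0.1, 1.2, -0.6]
width: 17.3
```

Run:
```python
from h import *
st()
plan(np.array([646,-193.2,150]),down(1.804),1)
p,d=get_image("scene"); cv2.imwrite("pics/s28.png",cv2.resize(p[200:280,360:460],None,fx=7,fy=7,interpolation=cv2.INTER_CUBIC))
```

```text
45.52 [ 645.7 -192.3  170.8] z [-0.  0. -1.] x [-0.2  1.   0. ] F [-0.1  1.2 -0.6] w 17.309071900291823
total 20.79509869708709 turn [-0.  -0.1 -0. ]
[-1.   0.1 20.8] [-0.  -0.1 -0. ]
```

View pics/s28.png

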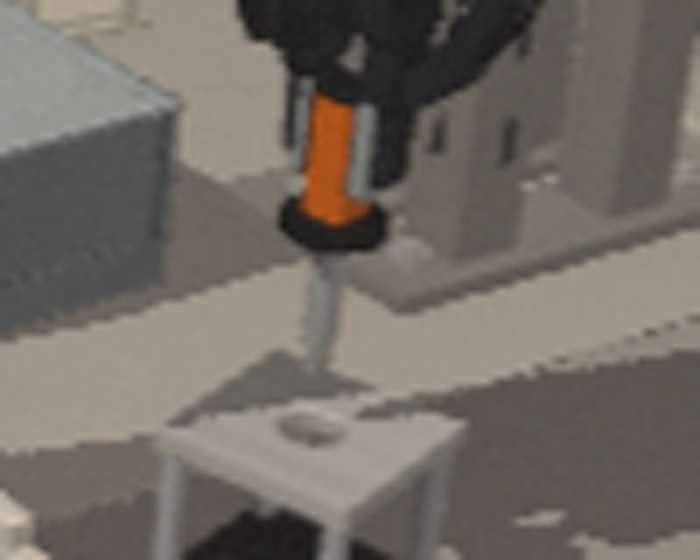

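Emit:
play_rows --targets '[{"slide":[-0.5,0,10],"turn":[0,0,0],"hand":10},{"slide":[0,0,10],"turn":[0,0,0],"hand":10},{"slide":[0,0,10],"turn":[0,0,0],"hand":10},{"slide":[0,0,0],"turn":[0,0,0],"hand":10}]'

```text
clock: 46.08
eef_pos: [646.0, -192.6, 140.9]
tool_rot: [-3.141, -0.001, 1.804]
force: [0.1, -0.0, -1.8]
width: 17.1
```

Run:
```python
from h import *
st()
p,d=get_image("scene"); cv2.imwrite("pics/s29.png",cv2.resize(p[200:280,360:460],None,fx=7,fy=7,interpolation=cv2.INTER_CUBIC))
```

```text
46.08 [ 646.  -192.6  140.9] z [-0.  0. -1.] x [-0.2  1.   0. ] F [ 0.1 -0.  -1.8] w 17.12920982114988
```

View pics/s29.png

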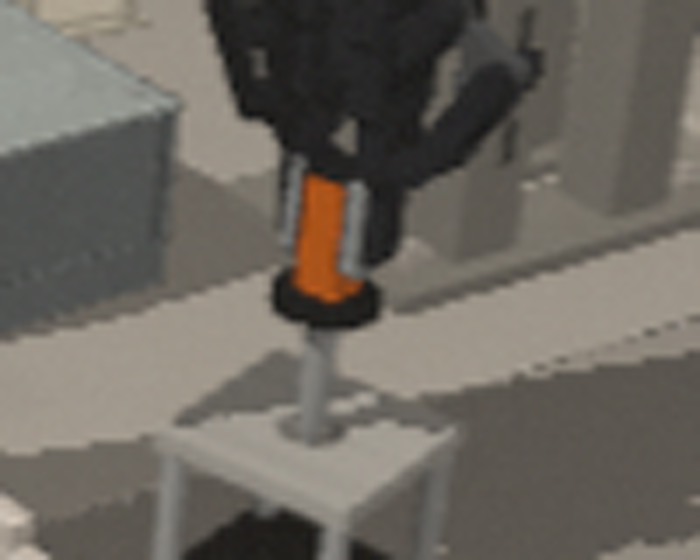

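In the hole (tip enters at crop 312,430). Continue down.

Emit:
play_rows --targets '[{"slide":[0,0,12],"turn":[0,0,0],"hand":10},{"slide":[0,0,12],"turn":[0,0,0],"hand":10},{"slide":[0,0,12],"turn":[0,0,0],"hand":10},{"slide":[0,0,8],"turn":[0,0,0],"hand":10},{"slide":[0,0,0],"turn":[0,0,0],"hand":10}]'

```text
clock: 46.75
eef_pos: [646.4, -192.6, 97.3]
tool_rot: [3.141, -0.001, 1.804]
force: [0.3, -0.3, -1.5]
width: 17.4
```

Emit:
play_rows --targets '[{"slide":[0,0,3],"turn":[0,0,0],"hand":10},{"slide":[0,0,2],"turn":[0,0,0],"hand":10},{"slide":[0,0,0],"turn":[0,0,0],"hand":10}]'

```text
clock: 47.12
eef_pos: [646.9, -192.8, 93.4]
tool_rot: [3.14, -0.0, 1.804]
force: [-0.6, -0.1, -0.8]
width: 17.5
```

Emit:
play_rows --targets '[{"slide":[0,0,2],"turn":[0,0,0],"hand":10},{"slide":[0,0,1],"turn":[0,0,0],"hand":10},{"slide":[0,0,0],"turn":[0,0,0],"hand":10}]'

```text
clock: 47.5
eef_pos: [646.9, -192.8, 90.2]
tool_rot: [3.14, -0.0, 1.804]
force: [0.3, 1.0, -0.5]
width: 17.5
```

Run:
```python
from h import *
st()
p,d=get_image("scene"); cv2.imwrite("pics/s30.png",cv2.resize(p[200:280,360:460],None,fx=7,fy=7,interpolation=cv2.INTER_CUBIC))
```

```text
47.5 [ 646.9 -192.8   90.2] z [ 0.  0. -1.] x [-0.2  1.   0. ] F [ 0.3  1.  -0.5] w 17.507033127085606
```

View pics/s30.png

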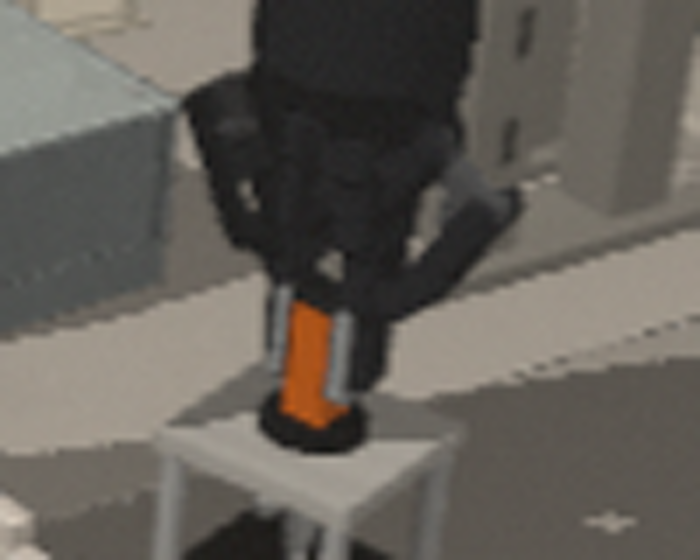

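Collar sits practically on the plate. One more touch down, then release.

Emit:
play_rows --targets '[{"slide":[0,0,1],"turn":[0,0,0],"hand":10},{"slide":[0,0,0],"turn":[0,0,0],"hand":20},{"slide":[0,0,0],"turn":[0,0,0],"hand":32},{"slide":[0,0,0],"turn":[0,0,0],"hand":42},{"slide":[0,0,0],"turn":[0,0,0],"hand":42}]'

```text
clock: 48.18
eef_pos: [646.9, -192.9, 89.3]
tool_rot: [3.14, -0.0, 1.804]
force: [0.7, -0.2, -0.5]
width: 42.0
```

Emit:
play_rows --targets '[{"slide":[0,0,-15],"turn":[0,0,0],"hand":42},{"slide":[0,0,-25],"turn":[0,0,0],"hand":42},{"slide":[0,0,-35],"turn":[0,0,0],"hand":42},{"slide":[0,0,-35],"turn":[0,0,0],"hand":42},{"slide":[0,0,-15],"turn":[0,0,0],"hand":42}]'

```text
clock: 48.8
eef_pos: [648.1, -193.3, 217.7]
tool_rot: [3.136, 0.002, 1.804]
force: [0.0, -0.9, -0.3]
width: 41.6
```

Emit:
play_rows --targets '[{"slide":[30,-30,0],"turn":[0,0,0],"hand":42},{"slide":[35,-35,0],"turn":[0,0,0],"hand":42},{"slide":[35,-35,0],"turn":[0,0,0],"hand":42},{"slide":[35,-35,0],"turn":[0,0,0],"hand":42},{"slide":[35,-35,0],"turn":[0,0,0],"hand":42}]'

```text
clock: 49.42
eef_pos: [440.4, -65.9, 214.0]
tool_rot: [3.14, -0.001, 1.804]
force: [-0.2, 0.2, 0.0]
width: 42.0
```

Emit:
play_rows --targets '[{"slide":[0,0,0],"turn":[0,0,0],"hand":42},{"slide":[0,0,0],"turn":[0,0,0],"hand":42},{"slide":[0,0,0],"turn":[0,0,0],"hand":42},{"slide":[0,0,0],"turn":[0,0,0],"hand":42}]'

```text
clock: 49.92
eef_pos: [442.8, -67.2, 213.9]
tool_rot: [3.14, -0.0, 1.803]
force: [-0.0, 0.0, -0.9]
width: 42.1
```

Run:
```python
from h import *
st()
p,d=get_image("scene"); cv2.imwrite("pics/s31.png",cv2.resize(p[200:360,280:480],None,fx=4,fy=4,interpolation=cv2.INTER_CUBIC)); cv2.imwrite("pics/s31f.png",p)
p,d=get_image("top"); cv2.imwrite("pics/t31.png",cv2.resize(p[160:280,325:485],None,fx=5,fy=5,interpolation=cv2.INTER_CUBIC)); cv2.imwrite("pics/t31f.png",p)
```

```text
49.92 [442.8 -67.2 213.9] z [ 0.  0. -1.] x [-0.2  1.   0. ] F [-0.   0.  -0.9] w 42.073681070557065
```

View pics/s31.png

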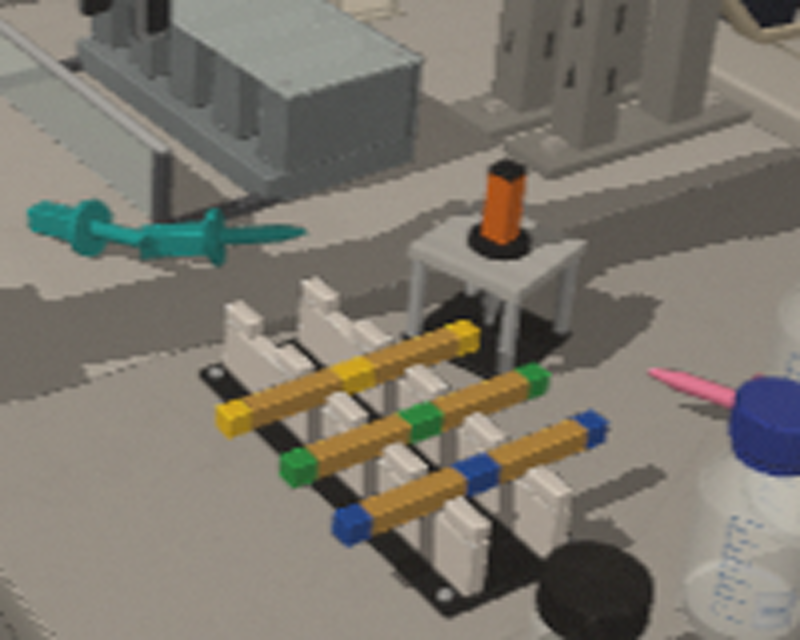

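View pics/t31.png

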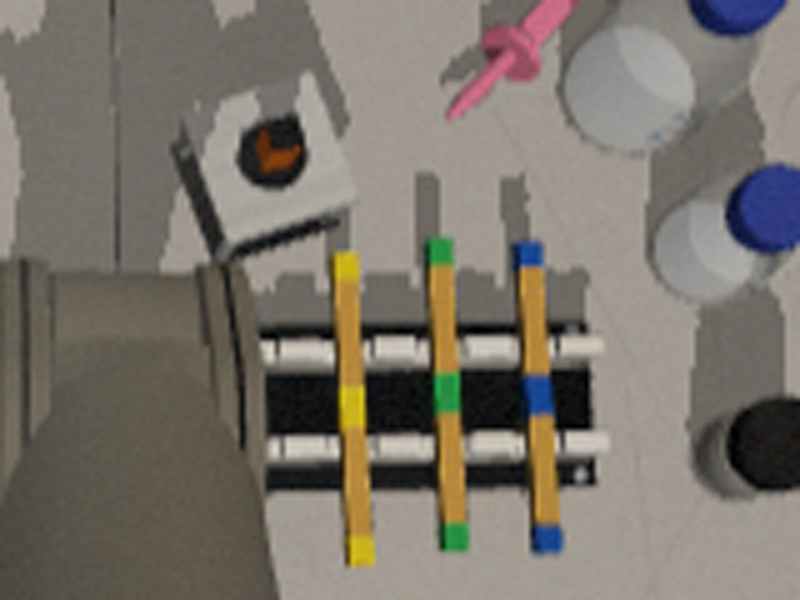

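View pics/t31f.png

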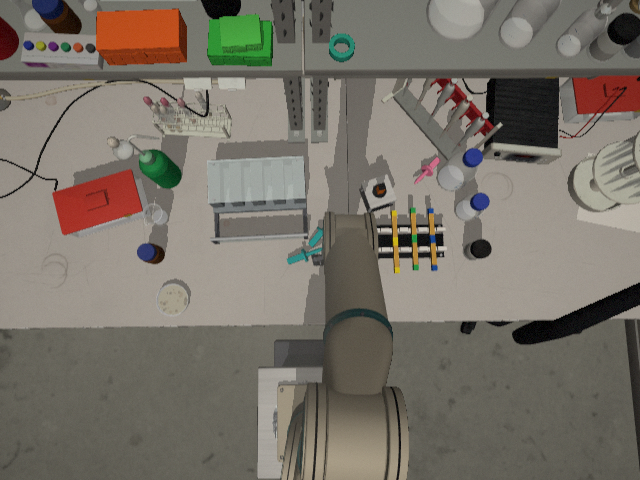

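Run:
```python
from cell import *
print(finish_job())
```

```text
the job is handed in; nothing more can be done
None
```

I moved the three bars that were present (yellow, green and blue; red was absent) from the magazine to the test bed. They went into the notches at y = +27, -27 and -81 mm. I then touched the probe to the yellow, green and blue bands in that order, holding each for about half a second at roughly 8–13 N. Afterwards the probe went back in its stand, and I handed the job in after about 50 s of robot time; `finish_job` gave no verdict.

- **Bars:** The last pictures showed all three seated across both rails. Measured before the touches, their centres were within about 8 mm of the bed's middle line, and they looked unmoved at the end.
- **Probe:** It stood upright with its collar on the stand plate, in the same place as at the start to within about a pixel.
- **Rest of the scene:** The magazine was empty and the bystanders looked unmoved.
- **Look-alikes:** All three, two turquoise and one pink, fell over early in the run. The gripper was never near them and I did not touch them.
- **Disagreement:** The two cameras placed the stand's hole about 3 mm apart. I put the probe back where it had lifted out, and it went in without any force.

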